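# Free the forming die from behind the bangle and seat it

### The arm

A 7-joint arm with a two-finger parallel gripper is mounted at the origin on the work surface. World frame = base frame: x ahead of the robot, y to its left, z up, the work surface at z = 0. Lengths are in m, angles in rad, forces in N, time in s.
With the tool pointing down it reaches from about 0.425 to 0.925 m from the base axis. Payload 6.8 kg.
Tool frame: the origin (TCP) lies midway between the tips of the shut fingers; the grasp point (between the pads) lies 19 mm behind it (r.grip_depth is the distance from the TCP to the grasp point, in m); z points along the fingers, y is the line along which they close (so a half turn about z gives the same grasp; the last joint's range is limited). The gripper opens to 85 mm and grips with 20 to 120 N. Pads are 22 mm wide; open, the fingers measure 114 mm over their backs; the gripper's body (76 mm by 85 mm) begins 54 mm behind the grasp point. The pads swing forward as they close: fully open they stand 13 mm farther back than shut.
Start: joints at [1.09, 0.477, 0.022, 1.555, -0.011, 1.109, -0.083], TCP at [0.246, -0.629, 0.193] pointing down, gripper open.
Joint ranges: [-2.96, 2.96], [-0.34, 2.1], [-1.41, 1.46], [0.24, 2.44], [-1.37, 4.51], [0.17, 1.92], [-2.96, 2.96]. Speed limits (rad/s): [2.39, 2.39, 3.14, 3.14, 3.14, 3.14, 3.14].

### API

Orientations are given as a rotation vector (axis times angle).
In Python, from bench import telemetry, grab_frame, calibration, order, silhouettes, r gives the robot as it stands.
- The arm moves only by the tool apply_moves, never from a script. Its argument "moves" is a list of rows, each a list of 7 numbers: the turn, a rotation vector about the tool's x, y, z scaled (see below), then the shift along the tool's x, y, z scaled (see below), then the opening, from -1 (shut) to 1 (fully open). A call has exactly 8 rows; each row shifts and turns the commanded pose from where the row before left it, along the tool's axes as they then stand; what a row does not reach is not made up. The controller multiplies each number of a shift by 1000 mm and each number of a turn by 6 degrees. A row lasts 1/12 s, in which the tool goes at most 41.7 mm and 7.16 degrees, less where a joint would pass 70% of its speed; a pose out of reach is approached as far as the arm can. A call with a number of a shift or a turn outside -1 to 1 is refused whole. A call with a gripper value outside its range is refused whole. The fingers move at their own pace and stop on an object; "grip_force" is the grip in N (left out, the last holds). Time passes only in rows, so rows that do not move let the fingers close, or fill a call up. It gives the time, the measured TCP pose, the force, the opening and the grip force at its end, in the units of the state.
- telemetry.get_obs(): the state, without advancing time (a new reading comes with each control period).
- grab_frame(name): name is "side" or "top"; returns the picture (400x640x3 uint8, blue, green, red); there is no depth.
- calibration(name): a dict with "fx", "fy", "cx", "cy" (pixels), "k1" (the pictures are not rectified: a ray, as slopes to the right and down, at radius r is drawn at 1 + k1 r^2 times it, then the intrinsics apply), "world_from_camera" (4x4, takes a point from camera to world coordinates). Camera axes: x right, y down, z forward; pixel columns grow to the right and rows downward; lengths in m; the calibration is good to about 2 mm. A picture is of the moment at which its call begins. calibration takes no time and is no camera call.
- order.hand_in(): hands the job in; it is judged then, once.
Trained networks look in the newest picture that a camera, given by its name, has taken for a name from the list of things; names that differ only in an ending like _2 or _b are one class to them, and where a whole thing is asked for, a point or a joint stands for the part that bears it (a point fixed in the world has none). Each returns a list of dicts, best first, with "p" (0 to 1); they miss things now and then, are a little off and sometimes report something else, mostly with a low value. They report only what shows in the picture. A call takes as long as a camera call.
- silhouettes(thing, camera): "mask" (400x640 bool, what is visible of it) and "extent" ([centre column, centre row, width, height] in pixels, round what is visible of it).
The state is a dict: "clock": time; "joints": joint angles; "qvel": joint speeds; "tau": joint torques, N m; "tcp_pos": TCP position; "orientation": TCP orientation; "contact_force": force on the tool from outside, world axes, zero at the start; "moment": the same for the moment, N m; "grip_width": finger opening in m; "gripper_force": force on a finger pad.
Only numpy, scipy, OpenCV 4.12 (cv2) and the standard library are available. Lean on these libraries where they do the work, as an engineer would, in place of code of your own. Each camera call takes 0.05 s, during which the arm holds its last target. There are 200 camera calls.

### The job

The grooved forming die hangs on its hook behind the silver bangle: first lift the bangle off and hang it on the empty hook of the same rack, lying against the board. Then lift the die up and off its hook and set it gently, not dropped, grooves up, fully home and flat in the pocket of the wooden seating block. Leave the round disc on its hook, the pickle pot, the brass dapping block and the punch where they are.

Things in the scene. Friction and masses are not known exactly. Their poses are not given: they have to be found in the camera images.
- rack: fixed wooden rack: a pale board 350 mm wide, 165 mm along its slope, facing the robot and leaning back at 45 degrees, top edge 147 mm high, with a 12 mm high strip along its lower edge (100 mm down the slope from the hooks). Three like hooks in a row, 110 mm apart, rooted 110 mm above the bench. Origin on the bench below the middle hook's root; z up, x to the back, y along its width
- die_hook: hook that holds the die and, in front of it, the bangle. Origin: its root on the board's face; z: square out of the board (45 degrees up and forward), x: up the slope, y: level. Round bar 7 mm thick, straight along z for 36 mm, then its tip turns up the slope and ends at z = 44.5 mm, reaching to x = 9.5 mm: a hung thing must shift up the slope before it comes off along z
- disc_hook: the hook on which only the round steel disc hangs; same make and frame as die_hook
- spare_hook: the empty hook; same make and frame as die_hook. Which of the three hooks in the row is which varies
- bangle: silver-grey bangle blank, a plain round ring of 68 mm outer and 60 mm inner diameter, 10 mm wide along its axis, 85 g. Origin: centre of its underside (the side to the board); z: its axis, out of the board as it hangs. It hangs with the hook inside its upper edge and lies on the die's face
- die: steel forming die, a flat block 72 x 44 x 18 mm, about 0.4 kg, cross grooves on its face, a round 22 mm through hole to hang by. Origin: centre of its underside, which lies on the board as it hangs; x: along its 72 mm length, up the slope as it hangs, hole centre at x = +20 mm; y: across its 44 mm width; z: out of the grooved face (at z = 18 mm)
- disc: round steel disc, 68 mm across, 18 mm thick, with a 22 mm hole in its middle, hanging on disc_hook; origin: centre of its underside, z its axis; leave alone
- fixture: wooden seating block fixed to the bench, 125 (x) x 105 (y) mm, 36 mm high, with an open-topped rectangular pocket; origin: centre of its underside, z up
- pocket (a point): centre of the pocket's floor, 26 mm above the bench; x along the pocket's 75 mm length, y across its 47 mm width, z up. 10 mm deep, so the seated die stands 8 mm proud. The middle 36 mm of both long sides is cut away to the floor's level, out to the block's edge, as finger gaps. The die may lie either way round lengthwise
- dapping_block: brass dapping block, a 50 mm cube with round hollows, standing in front of (robot side of) the seating block; origin: centre of its underside; leave alone
- pickle_pot: blue enamel pot with a lid and black knob, 102 mm across, 114 mm high, behind the seating block; origin: centre of its underside; leave alone
- punch: steel doming punch lying on the bench in front of the rack, 16 mm thick, 93 mm long along its x; origin: under the ball at its one end; leave alone

How it is judged:
By the outcome, as a careful person would: the job done as asked, in the order asked, and still so for the second after the job is handed in, with the robot touching nothing.
It also fails if it takes over 58 s, if anything falls off the work surface, if the arm or the gripper's body presses on something with over 40 N, if the wrist force passes 120 N, or if a joint passes its speed limit or range.

## Working session

There is one attempt and no reset: what is moved stays moved. The work goes in short steps, Python scripts to look and compute and a tool call to move; the robot and the scene stay as the last step left them, time stands still between calls to the robot, and variables do not carry over. Pictures are saved under pics/ and viewed, at most 10 in all, crops included, and the job is handed in when it is done.

Besides the shell and the picture viewer there is one more tool, called after "Emit:" by a JSON object that holds its "api" and its "payload", one argument or row to a line. apply_moves: Moves the arm, as the interface text tells. Its arguments: {"type":"object","properties":{"moves":{"type":"array"},"grip_force":{"type":"number"}},"required":["moves"]}

```bash
ls; mkdir -p pics
python3 - <<'E'
from bench import telemetry, grab_frame, calibration, order, silhouettes, r
import cv2, numpy as np
o=telemetry.get_obs(); print({k:np.round(v,3) for k,v in o.items()})
for c in ("side","top"):
    im=grab_frame(c); cv2.imwrite(f"pics/{c}0.png",im)
    k=calibration(c); print(c,{a:np.round(b,4) for a,b in k.items()})
    for t in ("rack","die_hook","disc_hook","spare_hook","bangle","die","disc","fixture","pocket","dapping_block","pickle_pot","punch"):
        try:print(t,[(round(float(d["p"]),2),np.round(d["extent"],1).tolist(),int(d["mask"].sum())) for d in silhouettes(t,c)][:3])
        except Exception as e: print(t,e)
E
```

```text
pics
{'clock': np.float64(0.0), 'joints': array([ 1.09 ,  0.478,  0.022,  1.556, -0.012,  1.109, -0.083]), 'qvel': array([-0.001,  0.   , -0.001,  0.001,  0.001, -0.   ,  0.   ]), 'tau': array([ 0.0000e+00, -5.9645e+01,  1.6080e+00, -2.8119e+01,  1.2000e-02,
        9.0000e-03, -0.0000e+00]), 'tcp_pos': array([ 0.246, -0.628,  0.192]), 'orientation': array([-3.085e+00, -5.820e-01,  1.000e-03]), 'contact_force': array([-0.205,  0.249,  0.264]), 'moment': array([-0.013,  0.003, -0.021]), 'gripper_force': np.float64(0.0), 'grip_width': np.float64(0.085)}
side {'fx': np.float64(369.5073), 'fy': np.float64(369.5073), 'cx': np.float64(316.6243), 'cy': np.float64(198.3065), 'k1': np.float64(-0.0878), 'world_from_camera': array([[-0.7276, -0.4143,  0.5468,  0.0936],
       [-0.686 ,  0.4357, -0.5827,  0.4881],
       [ 0.0031, -0.7991, -0.6012,  0.5973],
       [ 0.    ,  0.    ,  0.    ,  1.    ]])}
rack [(0.77, [251.7, 257.1, 192.2, 151.1], 12803)]
die_hook [(0.41, [203.4, 256.2, 8.2, 9.1], 67)]
disc_hook [(0.47, [303.5, 210.6, 8.8, 13.5], 55)]
spare_hook [(0.63, [252.9, 232.8, 10.9, 13.7]
[... 824 characters left out ...]
.    ]])}
rack [(0.81, [235.8, 210.5, 169.7, 94.7], 8899), (0.67, [179.9, 209.4, 27.1, 28.0], 308), (0.35, [281.6, 216.3, 32.6, 31.3], 777)]
die_hook []
disc_hook []
spare_hook [(0.6, [229.7, 208.7, 8.3, 12.8], 65)]
bangle [(0.84, [180.1, 210.9, 31.8, 25.5], 205), (0.52, [398.0, 144.1, 48.2, 54.9], 1780)]
die [(0.6, [182.9, 203.7, 20.4, 32.3], 392)]
disc [(0.59, [282.3, 217.1, 31.2, 24.9], 672)]
fixture [(0.86, [406.9, 207.4, 61.8, 64.5], 2453)]
pocket [(0.63, [407.6, 208.2, 64.7, 68.6], 2397)]
dapping_block [(0.73, [431.0, 255.8, 33.7, 28.3], 610)]
pickle_pot [(0.64, [233.8, 208.2, 167.6, 93.9], 8736), (0.61, [398.6, 144.3, 48.0, 52.8], 1840)]
punch [(0.62, [272.0, 274.6, 15.4, 39.3], 264)]
```

Run:
```python
import cv2, numpy as np
a=cv2.imread("pics/side0.png");b=cv2.imread("pics/top0.png")
cv2.imwrite("pics/s1.png",cv2.resize(a[130:340,140:450],None,fx=2.5,fy=2.5,interpolation=3))
cv2.imwrite("pics/t1.png",cv2.resize(b[105:305,135:460],None,fx=2.46,fy=2.46,interpolation=3))
```

```text
(no output)
```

View pics/s1.png

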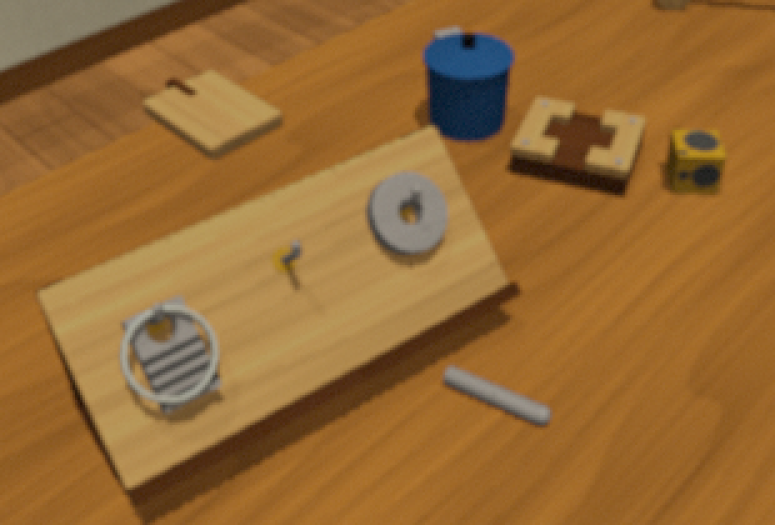

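View pics/t1.png

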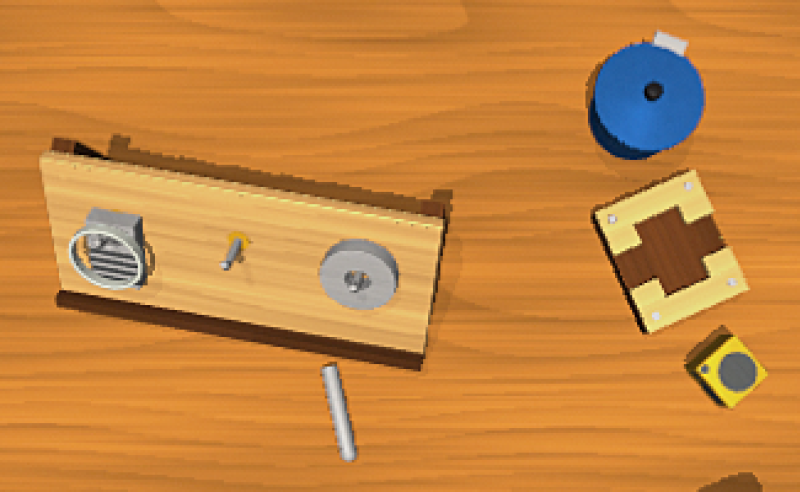

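The side view shows the die and bangle on the left hook (crop 170,350), the spare hook in the middle (285,260) and the disc on the right (408,213). The top view agrees, with the fixture at crop (670,250). Next I fit the rack and fixture models to the image edges in both views.

```bash
cat > h.py <<'E'
import numpy as np, cv2
from scipy.optimize import least_squares
from scipy.spatial.transform import Rotation as R
from bench import telemetry, grab_frame, calibration, order, silhouettes, r
K={c:calibration(c) for c in("side","top")}
def proj(c,P):
    k=K[c];T=np.linalg.inv(k["world_from_camera"]);q=np.atleast_2d(P)@T[:3,:3].T+T[:3,3]
    s=q[:,:2]/q[:,2:];s=s*(1+k["k1"]*(s**2).sum(1,keepdims=True))
    return s*[k["fx"],k["fy"]]+[k["cx"],k["cy"]]
def ray(c,uv):
    k=K[c];d=(np.array(uv,float)-[k["cx"],k["cy"]])/[k["fx"],k["fy"]];s=d.copy()
    for _ in range(20): s=d/(1+k["k1"]*(s**2).sum())
    W=k["world_from_camera"];v=W[:3,:3]@np.r_[s,1];return W[:3,3],v/np.linalg.norm(v)
def onz(c,uv,z):
    o,d=ray(c,uv);return o+d*(z-o[2])/d[2]
def tri(uvs,uvt):
    (a,u),(b,v)=ray("side",uvs),ray("top",uvt)
    s=np.linalg.lstsq(np.c_[u,-v],b-a,rcond=None)[0];p,q=a+u*s[0],b+v*s[1]
    return (p+q)/2,np.linalg.norm(p-q)
def seg(a,b,n=40): return np.linspace(a,b,n)
def place(p,L): # L local pts, p=(x,y,yaw)
    c,s=np.cos(p[2]),np.sin(p[2]);return L@np.array([[c,-s,0],[s,c,0],[0,0,1]]).T+[p[0],p[1],0]
def edgemap(c,f): 
    g=cv2.resize(cv2.imread(f),None,fx=4,fy=4,interpolation=cv2.INTER_CUBIC)
    e=np.max([cv2.Canny(cv2.GaussianBlur(ch,(0,0),3),15,40) for ch in cv2.split(g)],0)
    return cv2.distanceTransform(255-e,cv2.DIST_L2,5)/4
def fit(L,p0,cams,D,cap=6):
    def f(p,cap):
        o=[]
        for c in cams:
            uv=(proj(c,place(p,L))*4+1.5).astype(np.float32)
            o.append(np.minimum(cv2.remap(D[c],uv[:,:1],uv[:,1:],cv2.INTER_LINEAR).ravel(),cap))
        return np.concatenate(o)
    best=None
    for dx in(-.008,0,.008):
      for dy in(-.008,0,.008):
        for da in(-.03,0,.03):
          s=least_squares(f,np.array(p0)+[dx,dy,da],args=(cap,),loss="soft_l1",f_scale=.5,diff_step=1e-3,x_scale=[.01,.01,.03])
          if best is None or s.cost<best.cost: best=s
    return best.x,best.cost/len(best.fun),np.median(best.fun)
E
python3 - <<'E'
from h import *
print([a for a in dir(r) if a[0]!='_'], r.grip_depth)
S=lambda x,y:np.array([140+x/2.5-.3,130+y/2.5-.3]);T=lambda x,y:np.array([135+x/2.46-.3,105+y/2.46-.3])
for n,a,b in(("TL",S(38,292),T(40,153)),("TR",S(435,128),T(446,224)),("tip",S(296,245),T(225,268)),
 ("fixA",S(530,98),T(695,170)),("fixB",S(645,120),T(748,288)),("fixC",S(630,178),T(648,332)),("fixD",S(513,160),T(593,212))):
    print(n,[np.round(v,4) for v in tri(a,b)])
D={c:edgemap(c,f"pics/{c}0.png") for c in("side","top")}
q=.70711
ring=lambda rad,n=80:np.c_[rad*np.cos(np.linspace(0,6.283,n)),rad*np.sin(np.linspace(0,6.283,n))]
h=lambda X,Y,Z:np.array([q*X-q*Z,Y,.110+q*X+q*Z])  # hook frame->rack
rack=np.vstack([seg([.037,-.175,.147],[.037,.175,.147],120),seg([.037,-.175,.147],[-.06,-.175,.05],60),seg([.037,.175,.147],[-.06,.175,.05],60),
 [h(-.0075+a,-.110+b,.018) for a,b in ring(.034)]])
for cams in(("side",),("top",),("side","top")):
    print("rack",cams,[np.round(v,4) for v in fit(rack,[.48,.22,-.17],cams,D)])
F=[]
for sx in(-1,1):
    F.append(seg([sx*.0625,-.0525,.036],[sx*.0625,.0525,.036],60))
    for sy in(-1,1):
        F+= [seg([sx*.0625,sy*.0525,.036],[sx*.018,sy*.0525,.036]),seg([sx*.018,sy*.0525,.036],[sx*.018,sy*.0235,.036]),seg([sx*.018,sy*.0235,.036],[sx*.0375,sy*.0235,.036],20)]
    F.append(seg([sx*.0375,-.0235,.036],[sx*.0375,.0235,.036],30))
F=np.vstack(F);c0=onz("top",T(671,250),.036);print(c0)
for cams in(("side",),("top",),("side","top")):
    print("fix",cams,[np.round(v,4) for v in fit(F,[c0[0],c0[1],.42],cams,D)])
E
```

```text
['Unreachable', 'grip_depth'] 0.0187
TL [array([0.6167, 0.3485, 0.1436]), np.float64(0.0011)]
TR [array([0.558 , 0.002 , 0.1393]), np.float64(0.0011)]
tip [array([0.5208, 0.1879, 0.1439]), np.float64(0.0038)]
fixA [array([ 0.6273, -0.2343,  0.0314]), np.float64(0.0107)]
fixB [array([ 0.5104, -0.2856,  0.0308]), np.float64(0.0022)]
fixC [array([ 0.4673, -0.1908,  0.025 ]), np.float64(0.0009)]
fixD [array([ 0.5828, -0.1414,  0.0159]), np.float64(0.0026)]
rack ('side',) [array([ 0.4986,  0.203 , -0.0549]), np.float64(1.1912), np.float32(2.2297)]
rack ('top',) [array([ 0.4976,  0.2186, -0.0795]), np.float64(1.5359), np.float32(3.5354)]
rack ('side', 'top') [array([ 0.4949,  0.2031, -0.0658]), np.float64(1.4363), np.float32(3.1399)]
[ 0.54522814 -0.21163768  0.036     ]
fix ('side',) [array([ 0.5466, -0.2099,  0.4093]), np.float64(0.0884), np.float32(0.2009)]
fix ('top',) [array([ 0.5448, -0.2121,  0.4126]), np.float64(0.0083), np.float32(0.0618)]
fix ('side', 'top') [array([ 0.5456, -0.2117,  0.411 ]), np.float64(0.0835), np.float32(0.2578)]
```

```bash
cat >> h.py <<'E'
q=.70710678
def ring(rad,n=80):
    t=np.linspace(0,2*np.pi,n);return np.c_[rad*np.cos(t),rad*np.sin(t)]
def h(X,Y,Z): return np.array([q*X-q*Z,Y,.110+q*X+q*Z])
E
python3 - <<'E'
from h import *
D={c:edgemap(c,f"pics/{c}0.png") for c in("side","top")}
board=np.vstack([seg([.037,-.175,.147],[.037,.175,.147],120),seg([.037,-.175,.147],[-.06,-.175,.05],60),seg([.037,.175,.147],[-.06,.175,.05],60)])
disc=np.array([h(-.0075+a,-.110+b,.018) for a,b in ring(.034)])
bang=np.array([h(-.0265+a,.110+b,.028) for a,b in ring(.034)])
P={}
for n,M in(("board",board),("disc",disc),("bangle",bang),("all",np.vstack([board,disc,bang]))):
  for cams in(("side",),("top",),("side","top")):
    if n in("disc","bangle"):
        p0=P[cams]
        def shift(p): return p
        # translation only: fix yaw
        best=min((least_squares(lambda t:np.concatenate([np.minimum(cv2.remap(D[c],*[v.astype(np.float32) for v in np.hsplit(proj(c,place([t[0],t[1],p0[2]],M))*4+1.5,2)],cv2.INTER_LINEAR).ravel(),4) for c in cams]),p0[:2]+[a,b],loss="soft_l1",f_scale=.5,diff_step=1e-3) for a in(-.004,0,.004) for b in(-.004,0,.004)),key=lambda s:s.cost)
        print(n,cams,np.round(best.x,4),np.round(np.median(best.fun),3));continue
    f=fit(M,[.543,.18,-.17],cams,D);print(n,cams,[np.round(v,4) for v in f]);P[cams]=f[0]
E
```

```text
board ('side',) [array([ 0.5488,  0.1843, -0.1629]), np.float64(0.0478), np.float32(0.1261)]
board ('top',) [array([ 0.5544,  0.1832, -0.1675]), np.float64(0.0331), np.float32(0.1094)]
board ('side', 'top') [array([ 0.5486,  0.1839, -0.1681]), np.float64(0.0559), np.float32(0.1562)]
disc ('side',) [0.548  0.1856] 0.163
disc ('top',) [0.5473 0.1839] 0.063
disc ('side', 'top') [0.548  0.1848] 0.205
bangle ('side',) [0.5502 0.1867] 0.182
bangle ('top',) [0.548 0.186] 0.099
bangle ('side', 'top') [0.5486 0.1866] 0.199
all ('side',) [array([ 0.549 ,  0.1849, -0.1718]), np.float64(0.0803), np.float32(0.2512)]
all ('top',) [array([ 0.548 ,  0.1833, -0.1707]), np.float64(0.0493), np.float32(0.1719)]
all ('side', 'top') [array([ 0.5485,  0.1843, -0.1708]), np.float64(0.0794), np.float32(0.2466)]
```

```bash
cat >> h.py <<'E'
RK=np.array([.5485,.1845,-.170])
FX=np.array([.5454,-.2115,.4115])
def hk(X,Y,Z): return place(RK,h(X,Y,Z)[None])[0]
def Rdown(yaw,tilt=0): # tool x ahead along yaw; tilt>0 points tool forward
    return (R.from_euler('z',yaw)*R.from_matrix(np.diag([1,-1,-1.]))*R.from_euler('y',tilt)).as_matrix()
def now():
    o=telemetry.get_obs();return np.array(o["tcp_pos"]),R.from_rotvec(o["orientation"]).as_matrix(),o
def plan(p,Rt=None):
    c,Rc,o=now();Rt=Rc if Rt is None else Rt
    print("t",round(float(o["clock"]),2),"pos",np.round(c,4),"to",np.round(p,4),"turn/6deg",np.round(np.degrees(R.from_matrix(Rc.T@Rt).as_rotvec())/6,3),
      "shift(cur)",np.round(Rc.T@(p-c),4),"shift(final)",np.round(Rt.T@(p-c),4))
E
python3 - <<'E'
from h import *
Rt=Rdown(RK[2],np.pi/4);print(np.round(Rt,3))
plan(np.array([.5,-.15,.33]))
c,Rc,o=now()
p=hk(-.0265,.11,.12);print(p,"W1->P",np.round(Rc.T@(p-[.5,-.15,.33]),4))
plan(p,Rt)
E
```

```text
[[ 0.697 -0.169  0.697]
 [-0.12  -0.986 -0.12 ]
 [ 0.707 -0.    -0.707]]
t 1.3 pos [ 0.2459 -0.6286  0.1927] to [ 0.5  -0.15  0.33] turn/6deg [0. 0. 0.] shift(cur) [ 0.411  -0.3532 -0.1373] shift(final) [ 0.411  -0.3532 -0.1373]
[0.46501221 0.31044012 0.17611448] W1->P [ 0.1351 -0.4416  0.1539]
t 1.3 pos [ 0.2459 -0.6286  0.1927] to [0.465  0.3104 0.1761] turn/6deg [-2.034  7.311  4.911] shift(cur) [ 0.5461 -0.7948  0.0166] shift(final) [ 0.0286 -0.9626  0.0521]
```

Emit:
{"api": "apply_moves", "payload": {
  "moves": [
    [0,0,0,0.0257,-0.0221,-0.0086,1],
    [0,0,0,0.0257,-0.0221,-0.0086,1],
    [0,0,0,0.0257,-0.0221,-0.0086,1],
    [0,0,0,0.0257,-0.0221,-0.0086,1],
    [0,0,0,0.0257,-0.0221,-0.0086,1],
    [0,0,0,0.0257,-0.0221,-0.0086,1],
    [0,0,0,0.0257,-0.0221,-0.0086,1],
    [0,0,0,0.0257,-0.0221,-0.0086,1]
  ]
}}

```text
clock: 1.97
tcp_pos: [0.3734, -0.3876, 0.2621]
orientation: [3.087, 0.582, 0.0]
contact_force: [0.1, -0.3, 0.0]
grip_width: 0.085
gripper_force: 0.0
```

Emit:
{"api": "apply_moves", "payload": {
  "moves": [
    [0,0,0,0.0257,-0.0221,-0.0086,1],
    [0,0,0,0.0257,-0.0221,-0.0086,1],
    [0,0,0,0.0257,-0.0221,-0.0086,1],
    [0,0,0,0.0257,-0.0221,-0.0086,1],
    [0,0,0,0.0257,-0.0221,-0.0086,1],
    [0,0,0,0.0257,-0.0221,-0.0086,1],
    [0,0,0,0.0257,-0.0221,-0.0086,1],
    [0,0,0,0.0257,-0.0221,-0.0086,1]
  ]
}}

```text
clock: 2.63
tcp_pos: [0.5005, -0.1481, 0.3311]
orientation: [3.087, 0.582, 0.001]
contact_force: [0.7, -0.7, 0.7]
grip_width: 0.0855
gripper_force: 0.0
```

Run:
```python
from h import *
plan(hk(-.0265,.11,.12)+[0,0,.06]);plan(hk(-.0265,.11,.12),Rdown(RK[2],np.pi/4))
```

```text
t 2.63 pos [ 0.5005 -0.1481  0.3311] to [0.465  0.3104 0.2361] turn/6deg [0. 0. 0.] shift(cur) [ 0.1338 -0.44    0.0948] shift(final) [ 0.1338 -0.44    0.0948]
t 2.63 pos [ 0.5005 -0.1481  0.3311] to [0.465  0.3104 0.1761] turn/6deg [-2.03   7.306  4.911] shift(cur) [ 0.1338 -0.44    0.1548] shift(final) [-0.1891 -0.4459  0.03  ]
```

Emit:
{"api": "apply_moves", "payload": {
  "moves": [
    [0,0,0,0.0084,-0.0275,0.0059,1],
    [0,0,0,0.0084,-0.0275,0.0059,1],
    [0,0,0,0.0084,-0.0275,0.0059,1],
    [0,0,0,0.0084,-0.0275,0.0059,1],
    [0,0,0,0.0084,-0.0275,0.0059,1],
    [0,0,0,0.0084,-0.0275,0.0059,1],
    [0,0,0,0.0084,-0.0275,0.0059,1],
    [0,0,0,0.0084,-0.0275,0.0059,1]
  ]
}}

```text
clock: 3.3
tcp_pos: [0.4822, 0.0811, 0.2831]
orientation: [3.087, 0.582, 0.001]
contact_force: [0.1, -0.5, 0.7]
grip_width: 0.0848
gripper_force: 0.0
```

Emit:
{"api": "apply_moves", "payload": {
  "moves": [
    [0,0,0,0.0084,-0.0275,0.0059,1],
    [0,0,0,0.0084,-0.0275,0.0059,1],
    [0,0,0,0.0084,-0.0275,0.0059,1],
    [0,0,0,0.0084,-0.0275,0.0059,1],
    [0,0,0,0.0084,-0.0275,0.0059,1],
    [0,0,0,0.0084,-0.0275,0.0059,1],
    [0,0,0,0.0084,-0.0275,0.0059,1],
    [0,0,0,0.0084,-0.0275,0.0059,1]
  ]
}}

```text
clock: 3.97
tcp_pos: [0.4649, 0.3104, 0.2358]
orientation: [3.087, 0.582, 0.001]
contact_force: [0.7, -0.2, -0.4]
grip_width: 0.0855
gripper_force: 0.0
```

Emit:
{"api": "apply_moves", "payload": {
  "moves": [
    [-0.254,0.913,0.614,0,0,0,1],
    [-0.254,0.913,0.614,0,0,0,1],
    [-0.254,0.913,0.614,0,0,0,1],
    [-0.254,0.913,0.614,0,0,0,1],
    [-0.254,0.913,0.614,0,0,0,1],
    [-0.254,0.913,0.614,0,0,0,1],
    [-0.254,0.913,0.614,0,0,0,1],
    [-0.254,0.913,0.614,0,0,0,1]
  ]
}}

```text
clock: 4.63
tcp_pos: [0.471, 0.3038, 0.2214]
orientation: [2.981, 0.084, 0.723]
contact_force: [0.3, 0.1, -0.3]
grip_width: 0.0851
gripper_force: 0.0
```

Run:
```python
from h import *
plan(hk(-.0265,.11,.08),Rdown(RK[2],np.pi/4));print(now()[2]["joints"].round(2))
```

```text
t 4.63 pos [0.471  0.3038 0.2214] to [0.4929 0.3057 0.1478] turn/6deg [-0.512  2.873  2.067] shift(cur) [-0.014  -0.0072  0.0752] shift(final) [-0.037  -0.0055  0.0671]
[-0.84  0.12 -0.13  2.09  0.63  0.81 -2.89]
```

```bash
cat >> h.py <<'E'
RG=Rdown(RK[2],np.pi/4)@np.diag([-1,-1,1.])   # tool x down slope, y = rack y, z into board
E
python3 - <<'E'
from h import *
plan(hk(-.0265,.11,.10),RG)
c,Rc,o=now();w=R.from_matrix(Rc.T@RG).as_rotvec();n=np.linalg.norm(w);print(np.degrees(w)/6, np.degrees(w*(1-2*np.pi/n))/6)
E
```

```text
t 4.63 pos [0.471  0.3038 0.2214] to [0.479 0.308 0.162] turn/6deg [ -4.203  -0.748 -27.613] shift(cur) [-0.0197 -0.0089  0.0561] shift(final) [0.037  0.0055 0.0471]
[ -4.20251906  -0.74848193 -27.61333834] [ 4.82178851  0.85877578 31.68234949]
```

Emit:
{"api": "apply_moves", "payload": {
  "moves": [
    [-0.152,-0.027,-1,0,0,0,1],
    [-0.152,-0.027,-1,0,0,0,1],
    [-0.152,-0.027,-1,0,0,0,1],
    [-0.152,-0.027,-1,0,0,0,1],
    [-0.152,-0.027,-1,0,0,0,1],
    [-0.152,-0.027,-1,0,0,0,1],
    [-0.152,-0.027,-1,0,0,0,1],
    [-0.152,-0.027,-1,0,0,0,1]
  ]
}}

```text
clock: 5.3
tcp_pos: [0.4712, 0.3042, 0.2214]
orientation: [2.454, 1.143, 0.535]
contact_force: [-0.8, 0.2, 0.2]
grip_width: 0.0854
gripper_force: 0.0
```

Emit:
{"api": "apply_moves", "payload": {
  "moves": [
    [-0.152,-0.027,-1,0,0,0,1],
    [-0.152,-0.027,-1,0,0,0,1],
    [-0.152,-0.027,-1,0,0,0,1],
    [-0.152,-0.027,-1,0,0,0,1],
    [-0.152,-0.027,-1,0,0,0,1],
    [-0.152,-0.027,-1,0,0,0,1],
    [-0.152,-0.027,-1,0,0,0,1],
    [-0.152,-0.027,-1,0,0,0,1]
  ]
}}

```text
clock: 5.97
tcp_pos: [0.4711, 0.3042, 0.2213]
orientation: [1.641, 1.881, 0.295]
contact_force: [-0.1, -0.1, 0.4]
grip_width: 0.0855
gripper_force: 0.0
```

Emit:
{"api": "apply_moves", "payload": {
  "moves": [
    [-0.152,-0.027,-1,0,0,0,1],
    [-0.152,-0.027,-1,0,0,0,1],
    [-0.152,-0.027,-1,0,0,0,1],
    [-0.152,-0.027,-1,0,0,0,1],
    [-0.152,-0.027,-1,0,0,0,1],
    [-0.152,-0.027,-1,0,0,0,1],
    [-0.152,-0.027,-1,0,0,0,1],
    [-0.152,-0.027,-1,0,0,0,1]
  ]
}}

```text
clock: 6.63
tcp_pos: [0.471, 0.3042, 0.2213]
orientation: [0.663, 2.282, 0.034]
contact_force: [0.2, -0.3, 0.2]
grip_width: 0.0854
gripper_force: 0.0
```

Run:
```python
from h import *
plan(hk(-.0265,.11,.08),RG);print(now()[2]["joints"].round(2))
```

```text
t 6.63 pos [0.471  0.3042 0.2213] to [0.4929 0.3057 0.1478] turn/6deg [-0.54  -0.108 -3.563] shift(cur) [ 0.0362 -0.0049  0.0674] shift(final) [0.0369 0.0051 0.067 ]
[-0.87  0.19 -0.33  2.17  1.05  1.   -0.88]
```

Emit:
{"api": "apply_moves", "payload": {
  "moves": [
    [-0.135,-0.027,-0.89,0,0,0,1],
    [-0.135,-0.027,-0.89,0,0,0,1],
    [-0.135,-0.027,-0.89,0,0,0,1],
    [-0.135,-0.027,-0.89,0,0,0,1],
    [0,0,0,0.0123,0.0017,0.0223,1],
    [0,0,0,0.0123,0.0017,0.0223,1],
    [0,0,0,0.0123,0.0017,0.0223,1],
    [0,0,0,0,0,0,1]
  ]
}}

```text
clock: 7.3
tcp_pos: [0.4926, 0.3035, 0.1439]
orientation: [0.206, 2.352, -0.088]
contact_force: [0.6, -0.0, 0.6]
grip_width: 0.0854
gripper_force: 0.0
```

Run:
```python
from h import *
plan(hk(-.0265,.11,.012),RG);print(now()[2]["joints"].round(2))
for c in("side","top"): cv2.imwrite(f"pics/{c}2.png",grab_frame(c))
a=cv2.resize(cv2.imread("pics/side2.png")[190:340,130:290],None,fx=2.5,fy=2.5,interpolation=3)
b=cv2.resize(cv2.imread("pics/top2.png")[130:280,130:290],None,fx=2.5,fy=2.5,interpolation=3)
cv2.imwrite("pics/st2.png",np.hstack([a,b]))
```

```text
t 7.3 pos [0.4926 0.3035 0.1439] to [0.5403 0.2975 0.0997] turn/6deg [-0.054 -0.03  -0.025] shift(cur) [-0.0029  0.0025  0.0652] shift(final) [-0.0027  0.0022  0.0652]
[-0.85  0.33 -0.31  2.25  1.31  0.89 -0.78]
```

View pics/st2.png

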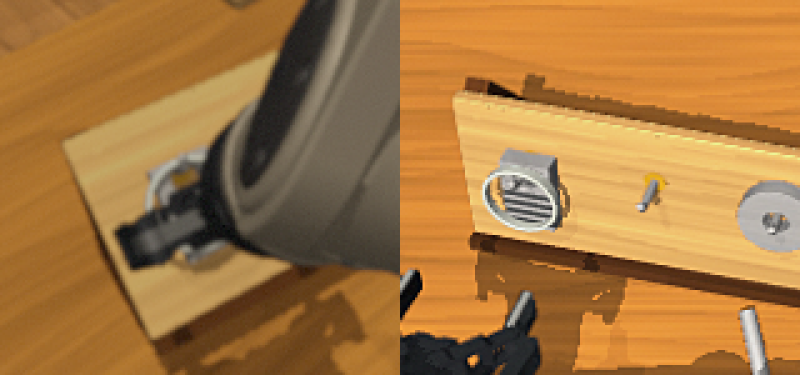

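Run:
```python
from h import *
c,Rc,o=now()
for n,P in(("tcp",c),("fingertip+",c+Rc@[0,.05,-.013]),("fingertip-",c+Rc@[0,-.05,-.013]),("back+",c+Rc@[0,.05,-.06]),("back-",c+Rc@[0,-.05,-.06]),("ring",hk(-.0265,.11,.028))):
    s,t=proj("side",P)[0],proj("top",P)[0]
    print(n,P.round(3),"side crop",((s-[130,190])*2.5).round(),"top crop",((t-[130,130])*2.5+[400,0]).round())
```

```text
tcp [0.493 0.305 0.148] side crop [211. 196.] top crop [495. 241.]
fingertip+ [0.492 0.356 0.157] side crop [140. 231.] top crop [430. 240.]
fingertip- [0.475 0.258 0.157] side crop [284. 162.] top crop [548. 262.]
back+ [0.46  0.362 0.19 ] side crop [149. 229.] top crop [403. 280.]
back- [0.442 0.263 0.19 ] side crop [303. 156.] top crop [526. 304.]
ring [0.529 0.299 0.111] side crop [197. 200.] top crop [519. 200.]
```

The ring is still in place at crop (522,195), but the fingertips sit nearer the robot at (530,292) than I predicted (548,262). I'll zoom in before going further.

Run:
```python
from h import *
im=grab_frame("top");c,Rc,o=now();b=cv2.resize(im[160:300,110:230],None,fx=4,fy=4,interpolation=3)
for P in(c,c+Rc@[0,.0425,-.013],c+Rc@[0,-.0425,-.013]):
    t=(proj("top",P)[0]-[110,160])*4;cv2.circle(b,tuple(t.astype(int)),3,(0,255,0),1)
cv2.imwrite("pics/t3.png",b);print(o["clock"],c)
```

```text
7.45 [0.49284775 0.30593952 0.14860138]
```

View pics/t3.png

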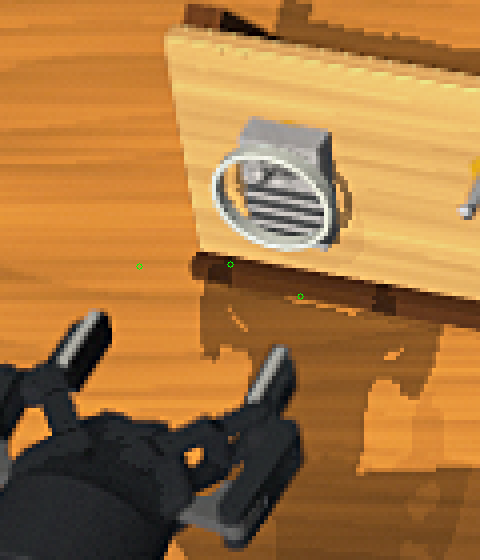

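Run:
```python
from h import *
im=grab_frame("side");c,Rc,o=now();b=cv2.resize(im[200:320,130:280],None,fx=5,fy=5,interpolation=3)
for P in(c,c+Rc@[0,.0425,-.013],c+Rc@[0,-.0425,-.013]):
    t=(proj("side",P)[0]-[130,200])*5;cv2.circle(b,tuple(t.astype(int)),3,(0,255,0),1)
cv2.imwrite("pics/s3.png",b);print(o["clock"],c)
```

```text
7.5 [0.49296972 0.30635189 0.14921629]
```

View pics/s3.png

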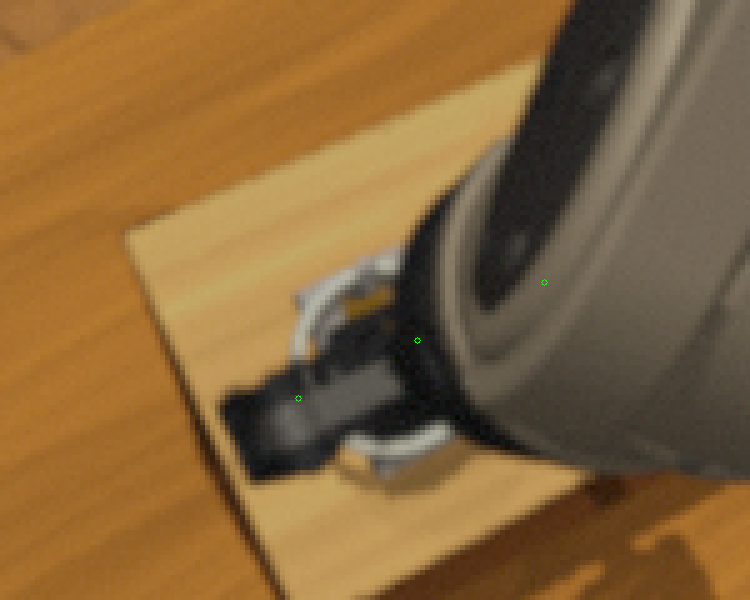

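Run:
```python
from h import *
plan(hk(-.0265,.11,.03),RG);print(now()[2]["qvel"].round(3))
```

```text
t 7.5 pos [0.493  0.3064 0.1492] to [0.5277 0.2997 0.1125] turn/6deg [ 0.002  0.007 -0.058] shift(cur) [ 0.001  -0.0007  0.051 ] shift(final) [ 0.001  -0.0007  0.051 ]
[-0.001 -0.013 -0.002 -0.003  0.005 -0.002 -0.007]
```

Emit:
{"api": "apply_moves", "payload": {
  "moves": [
    [0,0,0,0.001,-0.0007,0.009,1],
    [0,0,0,0,0,0.009,1],
    [0,0,0,0,0,0.009,1],
    [0,0,0,0,0,0.009,1],
    [0,0,0,0,0,0.008,1],
    [0,0,0,0,0,0.007,1],
    [0,0,0,0,0,0,1],
    [0,0,0,0,0,0,1]
  ]
}}

```text
clock: 8.17
tcp_pos: [0.5277, 0.2984, 0.1105]
orientation: [0.207, 2.349, -0.083]
contact_force: [-0.5, -0.5, -0.2]
grip_width: 0.0854
gripper_force: 0.0
```

Run:
```python
from h import *
im=grab_frame("top");c,Rc,o=now();b=cv2.resize(im[150:270,120:240],None,fx=5,fy=5,interpolation=3)
for P in(c,c+Rc@[0,.0425,-.013],c+Rc@[0,-.0425,-.013]):
    t=(proj("top",P)[0]-[120,150])*5;cv2.circle(b,tuple(t.astype(int)),3,(0,255,0),1)
cv2.imwrite("pics/t4.png",b);plan(hk(-.0265,.11,.03),RG)
```

```text
t 8.22 pos [0.5276 0.2988 0.1108] to [0.5277 0.2997 0.1125] turn/6deg [-0.014 -0.004 -0.048] shift(cur) [-0.0012  0.0009 -0.0012] shift(final) [-0.0012  0.0009 -0.0012]
```

View pics/t4.png

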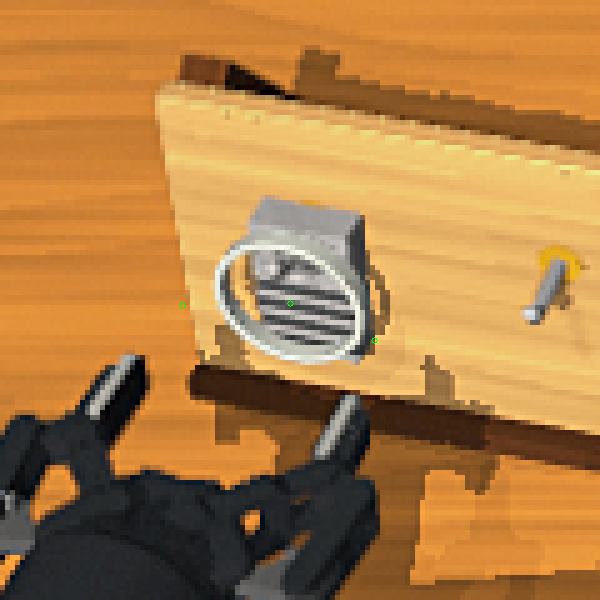

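Emit:
{"api": "apply_moves", "payload": {
  "moves": [
    [0,0,0,-0.001,0.001,0.006,1],
    [0,0,0,0,0,0.006,1],
    [0,0,0,0,0,0.006,1],
    [0,0,0,0,0,0.006,1],
    [0,0,0,0,0,0.005,1],
    [0,0,0,0,0,0,1],
    [0,0,0,0,0,0,1],
    [0,0,0,0,0,0,1]
  ],
  "grip_force": 20
}}

```text
clock: 8.88
tcp_pos: [0.5486, 0.2962, 0.0911]
orientation: [0.207, 2.349, -0.082]
contact_force: [0.5, -0.5, -0.2]
grip_width: 0.0857
gripper_force: 0.0
```

Run:
```python
from h import *
plan(hk(-.0265,.11,.0),RG);print(now()[2]["contact_force"].round(1))
im=grab_frame("top");c,Rc,o=now();b=cv2.resize(im[150:250,120:240],None,fx=5,fy=5,interpolation=3)
cv2.imwrite("pics/t5.png",b)
```

```text
t 8.88 pos [0.5486 0.2962 0.0911] to [0.5486 0.2961 0.0913] turn/6deg [-0.011 -0.003 -0.048] shift(cur) [-0.0002 -0.0001 -0.    ] shift(final) [-0.0002 -0.0001 -0.    ]
[ 0.5 -0.5 -0.2]
```

View pics/t5.png

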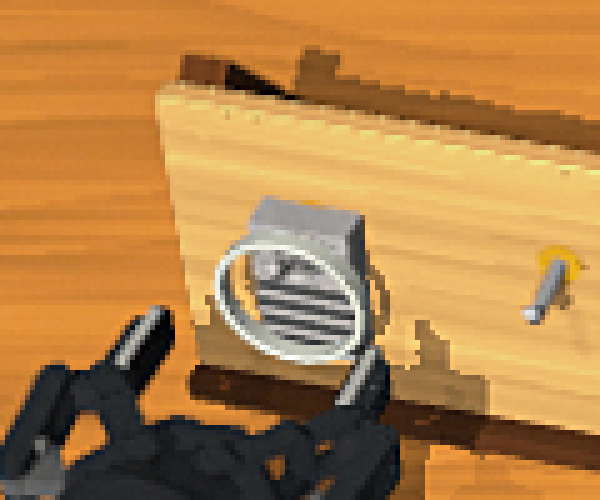

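The tips are still about 34 mm short of the ring along the tool axis, at (165,312) and (375,350) against ring sides at (218,290) and (362,320). I'll advance in small steps and watch the force.

Emit:
{"api": "apply_moves", "payload": {
  "moves": [
    [0,0,0,0,0,0.003,1],
    [0,0,0,0,0,0.003,1],
    [0,0,0,0,0,0.003,1],
    [0,0,0,0,0,0.003,1],
    [0,0,0,0,0,0.001,1],
    [0,0,0,0,0,0.001,1],
    [0,0,0,0,0,0,1],
    [0,0,0,0,0,0,1]
  ]
}}

```text
clock: 9.6
tcp_pos: [0.5584, 0.2945, 0.0813]
orientation: [0.207, 2.349, -0.082]
contact_force: [0.1, 0.4, 0.6]
grip_width: 0.0856
gripper_force: 0.0
```

Run:
```python
from h import *
plan(hk(-.0265,.11,.0),RG);o=now()[2];print(o["contact_force"].round(1),o["tau"].round(1),o["joints"].round(3))
```

```text
t 9.6 pos [0.5584 0.2945 0.0813] to [0.5486 0.2961 0.0913] turn/6deg [-0.011 -0.001 -0.049] shift(cur) [-0.0001 -0.0001 -0.0141] shift(final) [-0.0001 -0.0001 -0.0141]
[0.1 0.4 0.6] [  0.1 -47.2  -0.3 -14.9   1.3   2.3  -0. ] [-0.783  0.489 -0.231  2.211  1.539  0.805 -0.918]
```

Run:
```python
from h import *
c=np.array([.5486,.2962,.0911]);Rc=RG
for d in(.013,.03,.047):
  for s in(1,-1):
    print(d,s,[((proj("top",c+Rc@[x,s*y,-d])[0]-[120,150])*5).round().tolist() for x in(-.011,.011) for y in(.0425,.055)])
im=grab_frame("top");b=cv2.resize(im[150:240,120:240],None,fx=6,fy=6,interpolation=3);c,Rc,o=now()
for d,col in((.013,(0,255,0)),(.047,(255,0,255))):
  for s in(1,-1):
    for x in(-.011,.011): cv2.circle(b,tuple(((proj("top",c+Rc@[x,s*.0425,-d])[0]-[120,150])*6).astype(int)),3,col,1)
cv2.imwrite("pics/t6.png",b)
```

```text
0.013 1 [[205.0, 242.0], [177.0, 237.0], [211.0, 280.0], [184.0, 275.0]]
0.013 -1 [[394.0, 275.0], [422.0, 280.0], [398.0, 313.0], [425.0, 318.0]]
0.03 1 [[188.0, 266.0], [160.0, 261.0], [195.0, 305.0], [167.0, 300.0]]
0.03 -1 [[380.0, 301.0], [409.0, 306.0], [384.0, 339.0], [412.0, 344.0]]
0.047 1 [[171.0, 292.0], [143.0, 286.0], [178.0, 330.0], [150.0, 325.0]]
0.047 -1 [[366.0, 327.0], [395.0, 332.0], [370.0, 365.0], [398.0, 370.0]]
```

View pics/t6.png

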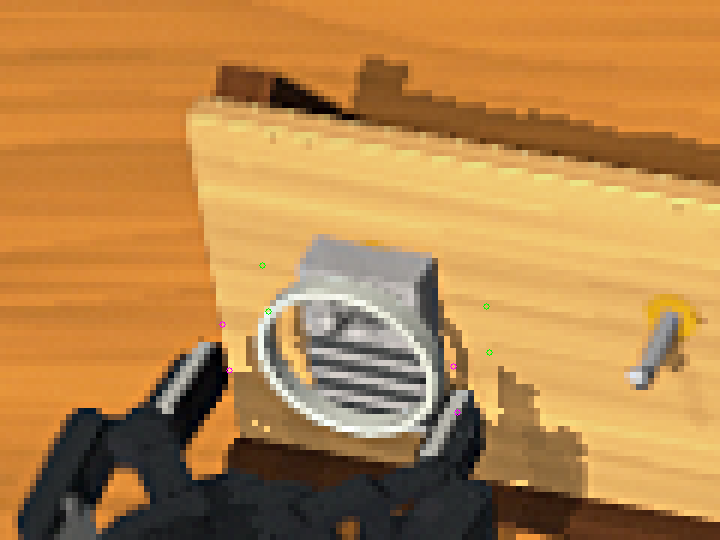

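Emit:
{"api": "apply_moves", "payload": {
  "moves": [
    [0,0,0,0,0,0.003,1],
    [0,0,0,0,0,0.003,1],
    [0,0,0,0,0,0.003,1],
    [0,0,0,0,0,0.003,1],
    [0,0,0,0,0,0.003,1],
    [0,0,0,0,0,0.003,1],
    [0,0,0,0,0,0,1],
    [0,0,0,0,0,0,1]
  ]
}}

```text
clock: 10.32
tcp_pos: [0.571, 0.2921, 0.0683]
orientation: [0.207, 2.349, -0.082]
contact_force: [0.5, 0.6, -1.2]
grip_width: 0.0854
gripper_force: 0.0
```

Run:
```python
from h import *
plan(hk(-.0265,.11,.0),RG);o=now()[2];print(o["contact_force"].round(1))
cv2.imwrite("pics/raw7.png",grab_frame("top"))
for t in("bangle","die"): print([(round(float(d["p"]),2),np.round(d["extent"],1).tolist()) for d in silhouettes(t,"top")])
```

```text
t 10.32 pos [0.571  0.2921 0.0683] to [0.5486 0.2961 0.0913] turn/6deg [-0.015 -0.003 -0.05 ] shift(cur) [-0.0001  0.0001 -0.0323] shift(final) [-0.0001  0.0001 -0.0323]
[ 0.5  0.6 -1.2]
[(0.7, [180.0, 206.9, 29.8, 23.8])]
[(0.58, [183.1, 203.0, 23.8, 30.2])]
```

Emit:
{"api": "apply_moves", "payload": {
  "moves": [
    [0,0,0,0,0,0.0015,1],
    [0,0,0,0,0,0.0015,1],
    [0,0,0,0,0,0.0015,1],
    [0,0,0,0,0,0.0015,1],
    [0,0,0,0,0,0.001,1],
    [0,0,0,0,0,0.001,1],
    [0,0,0,0,0,0,1],
    [0,0,0,0,0,0,1]
  ]
}}

```text
clock: 11.13
tcp_pos: [0.5766, 0.2913, 0.0629]
orientation: [0.207, 2.349, -0.082]
contact_force: [-0.2, -0.7, 0.5]
grip_width: 0.0853
gripper_force: 0.0
```

Run:
```python
from h import *
plan(hk(-.0265,.11,.0),RG);o=now()[2];print(o["contact_force"].round(1))
```

```text
t 11.13 pos [0.5766 0.2913 0.0629] to [0.5486 0.2961 0.0913] turn/6deg [-0.012 -0.002 -0.05 ] shift(cur) [-0.     -0.0001 -0.0401] shift(final) [-0.     -0.     -0.0401]
[-0.2 -0.7  0.5]
```

Emit:
{"api": "apply_moves", "payload": {
  "moves": [
    [0,0,0,0,0,0.001,1],
    [0,0,0,0,0,0.001,1],
    [0,0,0,0,0,0.001,1],
    [0,0,0,0,0,0.001,1],
    [0,0,0,0,0,0.001,1],
    [0,0,0,0,0,0,1],
    [0,0,0,0,0,0,1],
    [0,0,0,0,0,0,1]
  ]
}}

```text
clock: 11.8
tcp_pos: [0.58, 0.2908, 0.0594]
orientation: [0.207, 2.349, -0.082]
contact_force: [0.0, -0.0, -0.3]
grip_width: 0.0853
gripper_force: 0.0
```

Emit:
{"api": "apply_moves", "payload": {
  "moves": [
    [0,0,0,0,0,0.001,1],
    [0,0,0,0,0,0.001,1],
    [0,0,0,0,0,0.001,1],
    [0,0,0,0,0,0,1],
    [0,0,0,0,0,0,1],
    [0,0,0,0,0,0,1],
    [0,0,0,0,0,0,1],
    [0,0,0,0,0,0,1]
  ]
}}

```text
clock: 12.47
tcp_pos: [0.5821, 0.2904, 0.0573]
orientation: [0.207, 2.349, -0.082]
contact_force: [0.8, 0.3, 0.0]
grip_width: 0.0854
gripper_force: 0.0
```

Run:
```python
from h import *
plan(hk(-.0265,.11,.0),RG);o=now()[2];print(o["contact_force"].round(1))
im=grab_frame("top");b=cv2.resize(im[150:240,120:240],None,fx=6,fy=6,interpolation=3);cv2.imwrite("pics/t8.png",b)
```

```text
t 12.47 pos [0.5821 0.2904 0.0573] to [0.5486 0.2961 0.0913] turn/6deg [-0.01  -0.001 -0.05 ] shift(cur) [-0.     -0.0001 -0.048 ] shift(final) [-0.     -0.0001 -0.048 ]
[0.8 0.3 0. ]
```

Emit:
{"api": "apply_moves", "payload": {
  "moves": [
    [0,0,0,0,0,0.001,1],
    [0,0,0,0,0,0.001,1],
    [0,0,0,0,0,0.001,1],
    [0,0,0,0,0,0.001,1],
    [0,0,0,0,0,0,1],
    [0,0,0,0,0,0,1],
    [0,0,0,0,0,0,1],
    [0,0,0,0,0,0,1]
  ]
}}

```text
clock: 13.18
tcp_pos: [0.5843, 0.2901, 0.0552]
orientation: [0.206, 2.348, -0.081]
contact_force: [-9.7, -3.3, 10.8]
grip_width: 0.0853
gripper_force: 6.7
```

Run:
```python
from h import *
plan(hk(-.0265,.11,.0),RG);o=now()[2];print(o["contact_force"].round(1))
a=cv2.imread("pics/t8.png"); im=grab_frame("top");b=cv2.resize(im[150:240,120:240],None,fx=6,fy=6,interpolation=3);cv2.imwrite("pics/t9.png",b)
```

```text
t 13.18 pos [0.5843 0.2901 0.0552] to [0.5486 0.2961 0.0913] turn/6deg [-0.006  0.007 -0.047] shift(cur) [ 0.     -0.0002 -0.0511] shift(final) [ 0.0001 -0.0001 -0.0511]
[-9.7 -3.3 10.8]
```

View pics/t9.png

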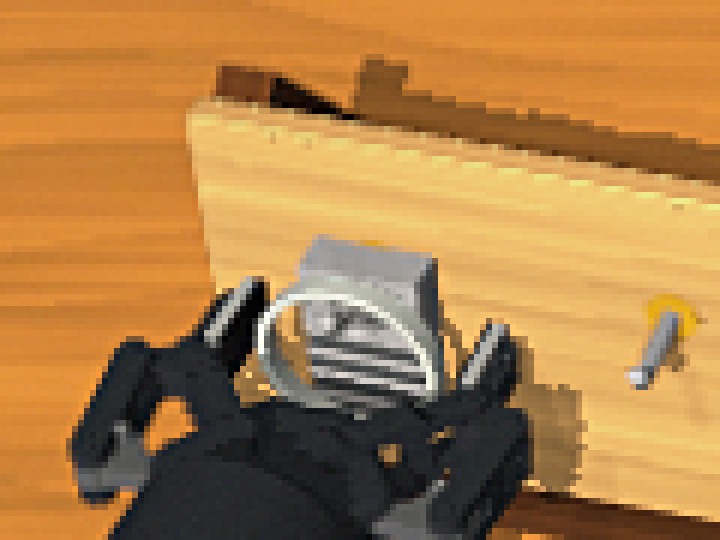

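Contact came at TCP 51 mm past the board plane, so the open fingertips sit about 50 mm behind the reported TCP. The picture shows the fingers on either side of the ring, at (245,310) and (490,355). I'll back off 26 mm and grip the ring.

Emit:
{"api": "apply_moves", "payload": {
  "moves": [
    [0,0,0,0,0,-0.01,1],
    [0,0,0,0,0,-0.01,1],
    [0,0,0,0,0,-0.006,1],
    [0,0,0,0,0,0,1],
    [0,0,0,0,0,0,0.4],
    [0,0,0,0,0,0,0.4],
    [0,0,0,0,0,0,0.4],
    [0,0,0,0,0,0,0.4]
  ],
  "grip_force": 40
}}

```text
clock: 13.9
tcp_pos: [0.5665, 0.2934, 0.0735]
orientation: [0.206, 2.348, -0.081]
contact_force: [-9.3, -1.4, 11.0]
grip_width: 0.0667
gripper_force: 40.7
```

Run:
```python
from h import *
plan(hk(-.0265,.11,.0),RG);o=now()[2];print(o["contact_force"].round(1))
```

```text
t 13.9 pos [0.5665 0.2934 0.0735] to [0.5486 0.2961 0.0913] turn/6deg [-0.005  0.009 -0.047] shift(cur) [ 0.0002 -0.0004 -0.0254] shift(final) [ 0.0002 -0.0004 -0.0254]
[-9.3 -1.4 11. ]
```

Emit:
{"api": "apply_moves", "payload": {
  "moves": [
    [0,0,0,0,0,-0.002,0.3],
    [0,0,0,0,0,0,0.3],
    [0,0,0,-0.005,0,0,0.3],
    [0,0,0,-0.005,0,0,0.3],
    [0,0,0,-0.005,0,0,0.3],
    [0,0,0,-0.005,0,0,0.3],
    [0,0,0,-0.005,0,0,0.3],
    [0,0,0,0,0,0,0.3]
  ]
}}

```text
clock: 14.57
tcp_pos: [0.5841, 0.2898, 0.0931]
orientation: [0.209, 2.347, -0.081]
contact_force: [0.6, 0.6, -0.9]
grip_width: 0.0666
gripper_force: 44.7
```

Run:
```python
from h import *
plan(hk(-.0015,.11,-.025),RG);o=now()[2];print(o["contact_force"].round(1),o["grip_width"],o["gripper_force"])
grab_frame("top")
for t in("bangle","die"): print([(round(float(d["p"]),2),np.round(d["extent"],1).tolist()) for d in silhouettes(t,"top")])
```

```text
t 14.57 pos [0.5841 0.2898 0.0931] to [0.5835 0.2901 0.0913] turn/6deg [-0.014  0.012 -0.066] shift(cur) [0.0017 0.0002 0.0008] shift(final) [0.0017 0.0002 0.0008]
[ 0.6  0.6 -0.9] 0.06664886198680481 44.705163704566075
[(0.75, [179.6, 198.9, 28.1, 26.9])]
[(0.71, [182.1, 202.2, 22.2, 29.1])]
```

Emit:
{"api": "apply_moves", "payload": {
  "moves": [
    [0,0,0,0,0,-0.008,0.3],
    [0,0,0,0,0,-0.012,0.3],
    [0,0,0,0,0,-0.015,0.3],
    [0,0,0,0,0,-0.015,0.3],
    [0,0,0,0,-0.02,0,0.3],
    [0,0,0,0,-0.03,0,0.3],
    [0,0,0,0,-0.03,0,0.3],
    [0,0,0,0,-0.03,0,0.3]
  ]
}}

```text
clock: 15.38
tcp_pos: [0.5279, 0.1873, 0.1271]
orientation: [0.205, 2.349, -0.081]
contact_force: [0.5, 0.1, -1.2]
grip_width: 0.0662
gripper_force: 44.8
```

Run:
```python
from h import *
plan(hk(-.0015,.0,-.075),RG);o=now()[2];print(o["contact_force"].round(1),o["grip_width"],o["gripper_force"])
cv2.imwrite("pics/raw10.png",grab_frame("top"));cv2.imwrite("pics/raw10s.png",grab_frame("side"))
for t in("bangle","die"):
  for c in("top","side"): print(t,c,[(round(float(d["p"]),2),np.round(d["extent"],1).tolist()) for d in silhouettes(t,c)])
print("predict ring",proj("top",hk(-.0015,0,.073)),proj("side",hk(-.0015,0,.073)))
```

```text
t 15.38 pos [0.5279 0.1873 0.1271] to [0.5997 0.1757 0.0559] turn/6deg [-0.001 -0.002 -0.042] shift(cur) [-0.0011  0.0008  0.1018] shift(final) [-0.0011  0.0008  0.1018]
[ 0.5  0.1 -1.2] 0.0662021565429799 44.834876224631444
bangle top [(0.71, [221.8, 224.3, 27.3, 26.4])]
bangle side [(0.45, [272.0, 242.8, 20.6, 5.3])]
die top [(0.66, [182.9, 204.3, 25.5, 34.8])]
die side [(0.96, [209.9, 270.8, 36.9, 45.4])]
predict ring [[220.59049564 224.37298945]] [[264.59262673 228.52355886]]
```

Emit:
{"api": "apply_moves", "payload": {
  "moves": [
    [0,0,0,-0.001,0.0008,0.012,0.3],
    [0,0,0,0,0,0.012,0.3],
    [0,0,0,0,0,0.012,0.3],
    [0,0,0,0,0,0.012,0.3],
    [0,0,0,0,0,0.01,0.3],
    [0,0,0,0,0,0.007,0.3],
    [0,0,0,0,0,0.003,0.3],
    [0,0,0,0,0,0,0.3]
  ]
}}

```text
clock: 16.35
tcp_pos: [0.5773, 0.1812, 0.0792]
orientation: [0.206, 2.349, -0.081]
contact_force: [-0.2, 0.4, -0.5]
grip_width: 0.0662
gripper_force: 44.9
```

Run:
```python
from h import *
plan(hk(-.0255,.0,-.042),RG);o=now()[2];print(o["contact_force"].round(1),o["grip_width"],o["gripper_force"])
```

```text
t 16.35 pos [0.5773 0.1812 0.0792] to [0.56   0.1825 0.0623] turn/6deg [-0.005 -0.004 -0.045] shift(cur) [ 0.0242 -0.0017 -0.0002] shift(final) [ 0.0242 -0.0016 -0.0002]
[-0.2  0.4 -0.5] 0.06618916990271757 44.857133522673394
```

Emit:
{"api": "apply_moves", "payload": {
  "moves": [
    [0,0,0,0.005,-0.0015,0,0.3],
    [0,0,0,0.005,0,0,0.3],
    [0,0,0,0.005,0,0,0.3],
    [0,0,0,0.004,0,0,0.3],
    [0,0,0,0.002,0,0,0.3],
    [0,0,0,0.002,0,0,0.3],
    [0,0,0,0,0,0,0.3],
    [0,0,0,0,0,0,0.3]
  ]
}}

```text
clock: 17.02
tcp_pos: [0.5608, 0.1817, 0.0633]
orientation: [0.207, 2.349, -0.082]
contact_force: [1.4, 0.6, -0.4]
grip_width: 0.0661
gripper_force: 44.8
```

Run:
```python
from h import *
plan(hk(-.0265,.0,-.0435),RG);o=now()[2];print(o["contact_force"].round(1),o["grip_width"],o["gripper_force"])
cv2.imwrite("pics/raw11.png",grab_frame("top"))
for t in("bangle","spare_hook"): print([(round(float(d["p"]),2),np.round(d["extent"],1).tolist()) for d in silhouettes(t,"top")])
P=proj("top",np.array([hk(-.0265+a,b,.01) for a,b in ring(.034)]));print(P.min(0),P.max(0),(P.min(0)+P.max(0))/2)
```

```text
t 17.02 pos [0.5608 0.1817 0.0633] to [0.5603 0.1825 0.0605] turn/6deg [-0.011 -0.    -0.049] shift(cur) [0.0024 0.0006 0.0016] shift(final) [0.0024 0.0006 0.0016]
[ 1.4  0.6 -0.4] 0.06608933315620034 44.84678697757772
[(0.56, [232.0, 211.8, 26.6, 30.1])]
[]
[214.6258029  201.14867074] [245.1652118  225.06290995] [229.89550735 213.10579034]
```

Emit:
{"api": "apply_moves", "payload": {
  "moves": [
    [0,0,0,0.001,0.0005,0.001,0.3],
    [0,0,0,0.001,0,0.0005,0.3],
    [0,0,0,0,0,0,0.3],
    [0,0,0,0,0,0,0.65],
    [0,0,0,0,0,0,0.75],
    [0,0,0,0,0,0,1],
    [0,0,0,0,0,0,1],
    [0,0,0,0,0,0,1]
  ]
}}

```text
clock: 17.83
tcp_pos: [0.5606, 0.1823, 0.0607]
orientation: [0.207, 2.349, -0.082]
contact_force: [-0.2, 1.1, 0.5]
grip_width: 0.0854
gripper_force: 0.0
```

Emit:
{"api": "apply_moves", "payload": {
  "moves": [
    [0,0,0,0,0,-0.006,1],
    [0,0,0,0,0,-0.012,1],
    [0,0,0,0,0,-0.015,1],
    [0,0,0,0,0,-0.015,1],
    [0,0,0,0,0,-0.015,1],
    [0,0,0,0,0,-0.015,1],
    [0,0,0,0,0,-0.01,1],
    [0,0,0,0,0,0,1]
  ]
}}

```text
clock: 18.5
tcp_pos: [0.4984, 0.1939, 0.1245]
orientation: [0.205, 2.348, -0.079]
contact_force: [0.8, 1.5, -0.1]
grip_width: 0.0853
gripper_force: 0.0
```

Run:
```python
from h import *
plan(hk(-.0275,.11,.04),RG);o=now()[2];print(o["contact_force"].round(1),o["grip_width"],o["gripper_force"])
im=grab_frame("top");cv2.imwrite("pics/raw12.png",im)
for t in("bangle","die"): print([(round(float(d["p"]),2),np.round(d["extent"],1).tolist()) for d in silhouettes(t,"top")])
D={"top":edgemap("top","pics/raw12.png")}
def f1(M,m="top"):
  f=lambda t:np.minimum(cv2.remap(D[m],*[v.astype(np.float32) for v in np.hsplit(proj(m,place([t[0],t[1],RK[2]],M))*4+1.5,2)],cv2.INTER_LINEAR).ravel(),4)
  s=min((least_squares(f,RK[:2]+[a,b],loss="soft_l1",f_scale=.5,diff_step=1e-3) for a in(-.004,0,.004) for b in(-.004,0,.004)),key=lambda s:s.cost)
  return s.x.round(4),np.median(s.fun).round(2)
for zz in(.010,.014,.018): print(zz,f1(np.array([h(-.0265+a,b,zz) for a,b in ring(.034)])))
rect=np.vstack([seg([-36,-22],[36,-22]),seg([36,-22],[36,22]),seg([36,22],[-36,22]),seg([-36,22],[-36,-22])])/1e3
print("die",f1(np.array([h(-.0275+a,.11+b,.018) for a,b in rect])))
```

```text
t 18.5 pos [0.4984 0.1939 0.1245] to [0.5201 0.301  0.1188] turn/6deg [ 0.013  0.009 -0.048] shift(cur) [0.0023 0.1092 0.0064] shift(final) [0.0017 0.1092 0.0063]
[ 0.8  1.5 -0.1] 0.08533455569973078 0.0
[(0.68, [282.1, 216.3, 32.9, 27.4]), (0.59, [233.2, 212.6, 30.5, 25.2])]
[(0.83, [183.1, 205.0, 26.1, 34.8])]
0.01 (array([0.5473, 0.1837]), np.float32(0.03))
0.014 (array([0.5499, 0.1825]), np.float32(0.02))
0.018 (array([0.5525, 0.1815]), np.float32(0.03))
die (array([0.5462, 0.1826]), np.float32(0.19))
```

Emit:
{"api": "apply_moves", "payload": {
  "moves": [
    [0,0,0,0.001,0.025,0,1],
    [0,0,0,0.001,0.03,0,1],
    [0,0,0,0,0.03,0,1],
    [0,0,0,0,0.024,0,1],
    [0,0,0,0,0,0.016,1],
    [0,0,0,0,0,0.02,1],
    [0,0,0,0,0,0.018,1],
    [0,0,0,0,0,0,1]
  ]
}}

```text
clock: 19.32
tcp_pos: [0.5559, 0.2912, 0.0808]
orientation: [0.209, 2.35, -0.088]
contact_force: [0.3, -0.1, 0.4]
grip_width: 0.0853
gripper_force: 0.0
```

Run:
```python
from h import *
plan(hk(-.0275,.11,-.035),RG);o=now()[2];print(o["contact_force"].round(1),o["grip_width"],o["gripper_force"])
```

```text
t 19.32 pos [0.5559 0.2912 0.0808] to [0.5723 0.292  0.0658] turn/6deg [-0.064 -0.012 -0.047] shift(cur) [-0.0008  0.0038  0.0219] shift(final) [-0.0008  0.0036  0.0219]
[ 0.3 -0.1  0.4] 0.08525775162313276 0.0
```

Emit:
{"api": "apply_moves", "payload": {
  "moves": [
    [0,0,0,0,0,0.006,1],
    [0,0,0,0,0,0.006,1],
    [0,0,0,0,0,0.005,1],
    [0,0,0,0,0,0.004,1],
    [0,0,0,0,0,0,1],
    [0,0,0,0,0,0,1],
    [0,0,0,0,0,0,1],
    [0,0,0,0,0,0,1]
  ]
}}

```text
clock: 19.98
tcp_pos: [0.5689, 0.2917, 0.0693]
orientation: [0.207, 2.348, -0.081]
contact_force: [-0.1, 0.3, 0.2]
grip_width: 0.0851
gripper_force: 0.0
```

Run:
```python
from h import *
plan(hk(-.0275,.11,-.035),RG);o=now()[2];print(o["contact_force"].round(1),o["grip_width"],o["gripper_force"])
```

```text
t 19.98 pos [0.5689 0.2917 0.0693] to [0.5723 0.292  0.0658] turn/6deg [-0.006  0.001 -0.051] shift(cur) [0.0001 0.0009 0.0048] shift(final) [0.0001 0.0009 0.0048]
[-0.1  0.3  0.2] 0.08511570445274914 0.0
```

Emit:
{"api": "apply_moves", "payload": {
  "moves": [
    [0,0,0,0,0.001,0.003,1],
    [0,0,0,0,0,0.0015,1],
    [0,0,0,0,0,0,0.2],
    [0,0,0,0,0,0,-0.2],
    [0,0,0,0,0,0,-0.2],
    [0,0,0,0,0,0,-0.2],
    [0,0,0,0,0,0,-0.2],
    [0,0,0,0,0,0,-0.2]
  ],
  "grip_force": 70
}}

```text
clock: 20.65
tcp_pos: [0.572, 0.292, 0.066]
orientation: [0.206, 2.349, -0.082]
contact_force: [-4.8, -1.2, 4.3]
grip_width: 0.0422
gripper_force: 72.1
```

Run:
```python
from h import *
plan(hk(-.0275,.11,-.035),RG);o=now()[2];print(o["contact_force"].round(1),o["moment"].round(2),o["grip_width"],o["gripper_force"])
```

```text
t 20.65 pos [0.572 0.292 0.066] to [0.5723 0.292  0.0658] turn/6deg [-0.008  0.    -0.048] shift(cur) [-0.0001  0.      0.0003] shift(final) [-0.0001  0.      0.0003]
[-4.8 -1.2  4.3] [-0.16  0.72 -0.26] 0.04218444288348439 72.12084352970123
```

Emit:
{"api": "apply_moves", "payload": {
  "moves": [
    [0,0,0,0,0,-0.001,-0.2],
    [0,0,0,-0.0025,0,0,-0.2],
    [0,0,0,-0.003,0,0,-0.2],
    [0,0,0,-0.003,0,0,-0.2],
    [0,0,0,-0.002,0,0,-0.2],
    [0,0,0,0,0,0,-0.2],
    [0,0,0,0,0,0,-0.2],
    [0,0,0,0,0,0,-0.2]
  ]
}}

```text
clock: 21.32
tcp_pos: [0.5788, 0.2907, 0.0738]
orientation: [0.207, 2.349, -0.082]
contact_force: [-0.1, 0.0, -3.5]
grip_width: 0.0426
gripper_force: 71.3
```

Run:
```python
from h import *
plan(hk(-.0275+.0105,.11,-.034),RG);o=now()[2];print(o["contact_force"].round(1),o["moment"].round(2),o["grip_width"],o["gripper_force"])
```

```text
t 21.32 pos [0.5788 0.2907 0.0738] to [0.579  0.2909 0.0739] turn/6deg [-0.011 -0.003 -0.049] shift(cur) [-0.0002  0.0002 -0.    ] shift(final) [-0.0002  0.0002 -0.    ]
[-0.1  0.  -3.5] [ 0.18  1.24 -0.04] 0.04261513097472837 71.32771030068398
```

Emit:
{"api": "apply_moves", "payload": {
  "moves": [
    [0,0,0,0,0,-0.004,-0.2],
    [0,0,0,0,0,-0.005,-0.2],
    [0,0,0,0,0,-0.006,-0.2],
    [0,0,0,0,0,-0.008,-0.2],
    [0,0,0,0,0,-0.01,-0.2],
    [0,0,0,0,0,-0.01,-0.2],
    [0,0,0,0,0,-0.012,-0.2],
    [0,0,0,0,0,-0.012,-0.2]
  ]
}}

```text
clock: 21.98
tcp_pos: [0.5313, 0.299, 0.1223]
orientation: [0.207, 2.349, -0.081]
contact_force: [0.6, 0.7, -3.5]
grip_width: 0.0427
gripper_force: 71.3
```

Run:
```python
from h import *
plan(hk(-.017,.11,.033),RG);o=now()[2];print(o["contact_force"].round(1),o["moment"].round(2),o["grip_width"],o["gripper_force"],o["joints"].round(2))
c,Rc,_=now()
# grasp: die centre underside relative to TCP in tool frame: TCP Z-.0345 <-> die Z=0 => die underside at tool z = -.035 ; x 0
for yaw in(FX[2],FX[2]+np.pi):
    w=R.from_matrix(RG.T@Rdown(yaw)).as_rotvec();print("yaw",yaw,"turn from RG",np.degrees(w)/6)
for p in([.5,.0,.28],[FX[0],FX[1],.2]): print(p,"shift cur",(Rc.T@(np.array(p)-c)).round(4))
```

```text
t 21.98 pos [0.5313 0.299  0.1223] to [0.5323 0.2989 0.1213] turn/6deg [-0.007  0.    -0.049] shift(cur) [-0.      0.      0.0014] shift(final) [-0.      0.      0.0014]
[ 0.6  0.7 -3.5] [0.18 1.19 0.  ] 0.04270686612010262 71.31507530808449 [-0.69  0.41 -0.4   2.22  1.43  0.89 -0.82]
yaw 0.4115 turn from RG [ 9.45960105  2.83059412 22.83749714]
yaw 3.5530926535897933 turn from RG [-2.17931822  7.28309324 -5.26133961]
[0.5, 0.0, 0.28] shift cur [-0.127  -0.2994 -0.0973]
[np.float64(0.5454), np.float64(-0.2115), 0.2] shift cur [-0.1284 -0.5001  0.0163]
```

Emit:
{"api": "apply_moves", "payload": {
  "moves": [
    [0,0,0,-0.02,0,-0.02,-0.2],
    [0,0,0,-0.028,0,-0.028,-0.2],
    [0,0,0,-0.016,-0.015,-0.012,-0.2],
    [0,0,0,-0.009,-0.035,-0.005,-0.2],
    [0,0,0,-0.009,-0.037,-0.005,-0.2],
    [0,0,0,-0.009,-0.037,-0.005,-0.2],
    [0,0,0,-0.009,-0.037,-0.005,-0.2],
    [0,0,0,-0.009,-0.037,-0.005,-0.2]
  ]
}}

```text
clock: 22.65
tcp_pos: [0.5132, 0.0988, 0.2586]
orientation: [0.206, 2.348, -0.082]
contact_force: [1.8, -0.6, -2.9]
grip_width: 0.0424
gripper_force: 71.7
```

Emit:
{"api": "apply_moves", "payload": {
  "moves": [
    [-0.27,0.91,-0.66,0,0,0,-0.2],
    [-0.27,0.91,-0.66,0,0,0,-0.2],
    [-0.27,0.91,-0.66,0,0,0,-0.2],
    [-0.27,0.91,-0.66,0,0,0,-0.2],
    [-0.27,0.91,-0.66,0,0,0,-0.2],
    [-0.27,0.91,-0.66,0,0,0,-0.2],
    [-0.27,0.91,-0.66,0,0,0,-0.2],
    [-0.27,0.91,-0.66,0,0,0,-0.2]
  ]
}}

```text
clock: 23.32
tcp_pos: [0.5108, 0.0922, 0.2539]
orientation: [-0.277, 2.863, -0.074]
contact_force: [-0.1, -1.4, -3.1]
grip_width: 0.0422
gripper_force: 71.7
```

```bash
cat >> h.py <<'E'
RF=Rdown(FX[2]+np.pi)
E
python3 - <<'E'
from h import *
plan(np.array([FX[0],FX[1],.10]),RF);o=now()[2];print(o["contact_force"].round(1),o["moment"].round(2),o["grip_width"],o["gripper_force"],o["joints"].round(2))
E
```

```text
t 23.32 pos [0.5108 0.0922 0.2539] to [ 0.5454 -0.2115  0.1   ] turn/6deg [-0.998  2.38  -2.076] shift(cur) [ 0.0657 -0.2924  0.1652] shift(final) [ 0.0897 -0.2922  0.1539]
[-0.1 -1.4 -3.1] [-0.07  0.47 -0.06] 0.04222201847094911 71.73076719045639 [-0.41  0.01  0.03  2.05  0.17  0.85  1.28]
```

Emit:
{"api": "apply_moves", "payload": {
  "moves": [
    [-0.25,0.6,-0.52,0,0,0,-0.2],
    [-0.25,0.6,-0.52,0,0,0,-0.2],
    [-0.25,0.6,-0.52,0,0,0,-0.2],
    [-0.25,0.6,-0.52,0,0,0,-0.2],
    [0,0,0,0.011,-0.0365,0,-0.2],
    [0,0,0,0.011,-0.0365,0,-0.2],
    [0,0,0,0.011,-0.0365,0,-0.2],
    [0,0,0,0.011,-0.0365,0,-0.2]
  ]
}}

```text
clock: 23.98
tcp_pos: [0.5295, -0.0606, 0.2542]
orientation: [-0.638, 3.074, -0.002]
contact_force: [-0.0, -0.4, -2.6]
grip_width: 0.0422
gripper_force: 71.8
```

Emit:
{"api": "apply_moves", "payload": {
  "moves": [
    [0,0,0,0.011,-0.0365,0.005,-0.2],
    [0,0,0,0.011,-0.0365,0.01,-0.2],
    [0,0,0,0.011,-0.0365,0.01,-0.2],
    [0,0,0,0.011,-0.035,0.015,-0.2],
    [0,0,0,0,0,0.02,-0.2],
    [0,0,0,0,0,0.02,-0.2],
    [0,0,0,0,0,0.02,-0.2],
    [0,0,0,0,0,0,-0.2]
  ]
}}

```text
clock: 24.65
tcp_pos: [0.5442, -0.2082, 0.1505]
orientation: [0.636, -3.072, -0.003]
contact_force: [0.0, 0.2, -3.1]
grip_width: 0.0424
gripper_force: 72.2
```

Run:
```python
from h import *
plan(np.array([FX[0],FX[1],.10]),RF);o=now()[2];print(o["contact_force"].round(1),o["moment"].round(2),o["grip_width"],o["gripper_force"],o["joints"].round(2))
```

```text
t 24.65 pos [ 0.5442 -0.2082  0.1505] to [ 0.5454 -0.2115  0.1   ] turn/6deg [ 0.028 -0.034 -0.033] shift(cur) [ 0.     -0.0037  0.0505] shift(final) [ 0.0002 -0.0035  0.0505]
[ 0.   0.2 -3.1] [0.09 0.06 0.02] 0.042382753782975194 72.16221258044243 [ 0.07  0.38  0.25  1.83 -0.11  0.95  2.34]
```

Emit:
{"api": "apply_moves", "payload": {
  "moves": [
    [0.03,-0.03,-0.03,0,-0.002,0.02,-0.2],
    [0,0,0,0,0,0.025,-0.2],
    [0,0,0,0,0,0.025,-0.2],
    [0,0,0,0,0,0.025,-0.2],
    [0,0,0,0,0,0.02,-0.2],
    [0,0,0,0,0,0.012,-0.2],
    [0,0,0,0,0,0.006,-0.2],
    [0,0,0,0,0,0,-0.2]
  ]
}}

```text
clock: 25.32
tcp_pos: [0.549, -0.212, 0.021]
orientation: [-0.639, 3.07, -0.006]
contact_force: [-0.1, 0.1, -3.5]
grip_width: 0.0421
gripper_force: 72.2
```

Run:
```python
from h import *
plan(np.array([FX[0],FX[1],.0]),RF);o=now()[2];print(o["contact_force"].round(1),o["moment"].round(2),o["qvel"].round(3))
a=grab_frame("side");b=grab_frame("top");cv2.imwrite("pics/raw13s.png",a);cv2.imwrite("pics/raw13t.png",b)
c,Rc,_=now();plan(np.array([FX[0],FX[1],.0]),RF)
a5=cv2.resize(a[150:230,330:410],None,fx=5,fy=5,interpolation=3);b5=cv2.resize(b[165:245,367:447],None,fx=5,fy=5,interpolation=3)
rect=np.array([[36,22],[36,-22],[-36,-22],[-36,22]])/1e3
for im,cam,off in((a5,"side",[330,150]),(b5,"top",[367,165])):
    P=np.array([c+Rc@[x,y,-.0345-.018] for x,y in rect])
    cv2.polylines(im,[((proj(cam,P)-off)*5+2).astype(int)],True,(0,255,0),1)
    F=place(FX,np.c_[np.array([[.0375,.0235],[.0375,-.0235],[-.0375,-.0235],[-.0375,.0235]]),[.036]*4])
    cv2.polylines(im,[((proj(cam,F)-off)*5+2).astype(int)],True,(255,0,255),1)
cv2.imwrite("pics/last.png",np.hstack([a5,b5]))
```

```text
t 25.32 pos [ 0.549 -0.212  0.021] to [ 0.5454 -0.2115  0.    ] turn/6deg [-0.048  0.043 -0.01 ] shift(cur) [0.0032 0.002  0.0209] shift(final) [0.0031 0.0019 0.021 ]
[-0.1  0.1 -3.5] [0.01 0.01 0.02] [-0.001 -0.024  0.008 -0.017  0.006  0.015 -0.006]
t 25.42 pos [ 0.5501 -0.2127  0.0224] to [ 0.5454 -0.2115  0.    ] turn/6deg [-0.066  0.062 -0.015] shift(cur) [0.004  0.0032 0.0223] shift(final) [0.0038 0.003  0.0224]
```

View pics/last.png

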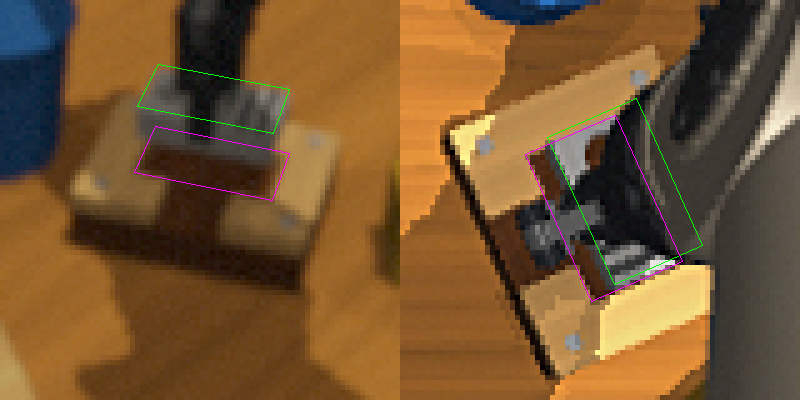

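The last picture shows the die above the pocket, with the projected die and pocket outlines matching the scene in both views. I'll let the arm settle, then correct the offset.

Emit:
{"api": "apply_moves", "payload": {
  "moves": [
    [0,0,0,0,0,0,-0.2],
    [0,0,0,0,0,0,-0.2],
    [0,0,0,0,0,0,-0.2],
    [0,0,0,0,0,0,-0.2],
    [0,0,0,0,0,0,-0.2],
    [0,0,0,0,0,0,-0.2],
    [0,0,0,0,0,0,-0.2],
    [0,0,0,0,0,0,-0.2]
  ]
}}

```text
clock: 26.08
tcp_pos: [0.5491, -0.2126, 0.021]
orientation: [-0.638, 3.07, -0.008]
contact_force: [-0.6, -0.2, -4.3]
grip_width: 0.0421
gripper_force: 72.2
```

Run:
```python
from h import *
plan(np.array([FX[0],FX[1],.004]),RF);o=now()[2];print(o["contact_force"].round(1),o["moment"].round(2),o["qvel"].round(3))
# die fit in side view: top face edges
D={"side":edgemap("side","pics/raw13s.png"),"top":edgemap("top","pics/raw13t.png")}
c=np.array([.5501,-.2127,.0224])
ro=lambda z:np.vstack([seg([-36,-22,z],[36,-22,z]),seg([36,-22,z],[36,22,z]),seg([36,22,z],[-36,22,z]),seg([-36,22,z],[-36,-22,z])])/1e3
z=(c[2]+.0345)*1e3
for cams in(("side",),("top",),("side","top")):
    print(cams,[np.round(v,4) for v in fit(ro(z+18),[c[0],c[1],FX[2]],cams,D,4)],[np.round(v,4) for v in fit(ro(z),[c[0],c[1],FX[2]],cams,D,4)])
```

```text
t 26.08 pos [ 0.5491 -0.2126  0.021 ] to [ 0.5454 -0.2115  0.004 ] turn/6deg [-0.057  0.047 -0.018] shift(cur) [0.003  0.0026 0.017 ] shift(final) [0.0029 0.0025 0.017 ]
[-0.6 -0.2 -4.3] [ 0.06  0.04 -0.02] [ 0.002  0.002 -0.003  0.     0.001 -0.001 -0.001]
('side',) [array([ 0.5379, -0.1916,  0.5094]), np.float64(0.2231), np.float32(0.5526)] [array([ 0.5534, -0.2125,  0.6496]), np.float64(0.2287), np.float32(0.5137)]
('top',) [array([ 0.5427, -0.2026,  0.4077]), np.float64(0.1129), np.float32(0.2461)] [array([ 0.5446, -0.2066,  0.3988]), np.float64(0.1149), np.float32(0.264)]
('side', 'top') [array([ 0.5426, -0.2017,  0.4225]), np.float64(0.2216), np.float32(0.3198)] [array([ 0.5487, -0.2129,  0.4181]), np.float64(0.2408), np.float32(0.4881)]
```

Emit:
{"api": "apply_moves", "payload": {
  "moves": [
    [-0.057,0.047,-0.018,0,0,0,-0.2],
    [0,0,0,0.003,0.0025,0.003,-0.2],
    [0,0,0,0,0,0.004,-0.2],
    [0,0,0,0,0,0.004,-0.2],
    [0,0,0,0,0,0.003,-0.2],
    [0,0,0,0,0,0,-0.2],
    [0,0,0,0,0,0,-0.2],
    [0,0,0,0,0,0,-0.2]
  ]
}}

```text
clock: 26.75
tcp_pos: [0.5454, -0.2116, 0.007]
orientation: [-0.642, 3.075, -0.0]
contact_force: [0.2, 0.1, -3.4]
grip_width: 0.0423
gripper_force: 72.3
```

Run:
```python
from h import *
plan(np.array([FX[0],FX[1],.0]),RF);o=now()[2];print(o["contact_force"].round(1),o["moment"].round(2),o["qvel"].round(3))
im=grab_frame("side");cv2.imwrite("pics/raw14s.png",im)
S=silhouettes("die","side")[:1]
for d in S: print(d["p"],d["extent"])
c,Rc,_=now()
V=np.array([c+Rc@[x,y,-.0345-z] for x in(-.036,.036) for y in(-.022,.022) for z in(0,.018)])
P=proj("side",V);print((P.min(0)+P.max(0))/2,np.ptp(P,0))
```

```text
t 26.75 pos [ 0.5454 -0.2116  0.007 ] to [ 0.5454 -0.2115  0.    ] turn/6deg [-0.001  0.001 -0.   ] shift(cur) [-0.      0.0001  0.007 ] shift(final) [-0.      0.0001  0.007 ]
[ 0.2  0.1 -3.4] [-0.01 -0.02  0.04] [ 0.    -0.004  0.002 -0.002  0.001 -0.001  0.001]
0.61 [372.8, 179.9, 25.5, 14.9]
[372.59609264 177.76686613] [30.68163234 19.41731093]
```

Emit:
{"api": "apply_moves", "payload": {
  "moves": [
    [0,0,0,0,0,0.002,-0.2],
    [0,0,0,0,0,0.002,-0.2],
    [0,0,0,0,0,0.001,-0.2],
    [0,0,0,0,0,0.001,-0.2],
    [0,0,0,0,0,0.001,-0.2],
    [0,0,0,0,0,0.001,-0.2],
    [0,0,0,0,0,0,-0.2],
    [0,0,0,0,0,0,-0.2]
  ]
}}

```text
clock: 27.52
tcp_pos: [0.5453, -0.2115, -0.001]
orientation: [0.642, -3.075, -0.0]
contact_force: [1.0, 0.5, -3.0]
grip_width: 0.0421
gripper_force: 72.3
```

Run:
```python
from h import *
plan(np.array([FX[0],FX[1],-.0085]),RF);o=now()[2];print(o["contact_force"].round(1),o["moment"].round(2))
```

```text
t 27.52 pos [ 0.5453 -0.2115 -0.001 ] to [ 0.5454 -0.2115 -0.0085] turn/6deg [ 0.001 -0.    -0.001] shift(cur) [-0.0001 -0.      0.0075] shift(final) [-0.0001 -0.      0.0075]
[ 1.   0.5 -3. ] [ 0.   -0.05 -0.01]
```

Emit:
{"api": "apply_moves", "payload": {
  "moves": [
    [0,0,0,0,0,0.001,-0.2],
    [0,0,0,0,0,0.001,-0.2],
    [0,0,0,0,0,0.001,-0.2],
    [0,0,0,0,0,0.001,-0.2],
    [0,0,0,0,0,0,-0.2],
    [0,0,0,0,0,0,-0.2],
    [0,0,0,0,0,0,-0.2],
    [0,0,0,0,0,0,-0.2]
  ]
}}

```text
clock: 28.18
tcp_pos: [0.5454, -0.2115, -0.0049]
orientation: [-0.642, 3.075, -0.0]
contact_force: [0.0, 0.3, -4.3]
grip_width: 0.0422
gripper_force: 72.3
```

Run:
```python
from h import *
plan(np.array([FX[0],FX[1],-.0085]),RF);o=now()[2];print(o["contact_force"].round(1),o["moment"].round(2))
```

```text
t 28.18 pos [ 0.5454 -0.2115 -0.0049] to [ 0.5454 -0.2115 -0.0085] turn/6deg [-0.001  0.002  0.   ] shift(cur) [0.     0.     0.0036] shift(final) [0.     0.     0.0036]
[ 0.   0.3 -4.3] [ 0.05 -0.    0.01]
```

Emit:
{"api": "apply_moves", "payload": {
  "moves": [
    [0,0,0,0,0,0.001,-0.2],
    [0,0,0,0,0,0.001,-0.2],
    [0,0,0,0,0,0.0005,-0.2],
    [0,0,0,0,0,0.0005,-0.2],
    [0,0,0,0,0,0.0005,-0.2],
    [0,0,0,0,0,0,-0.2],
    [0,0,0,0,0,0,-0.2],
    [0,0,0,0,0,0,-0.2]
  ]
}}

```text
clock: 28.85
tcp_pos: [0.5454, -0.2115, -0.0084]
orientation: [-0.642, 3.075, -0.0]
contact_force: [0.2, -0.1, -3.7]
grip_width: 0.0422
gripper_force: 72.3
```

Run:
```python
from h import *
plan(np.array([FX[0],FX[1],-.0085]),RF);o=now()[2];print(o["contact_force"].round(1),o["moment"].round(2))
```

```text
t 28.85 pos [ 0.5454 -0.2115 -0.0084] to [ 0.5454 -0.2115 -0.0085] turn/6deg [-0.001  0.001  0.   ] shift(cur) [-0.      0.      0.0001] shift(final) [-0.      0.      0.0001]
[ 0.2 -0.1 -3.7] [ 0.    0.   -0.02]
```

Emit:
{"api": "apply_moves", "payload": {
  "moves": [
    [0,0,0,0,0,0.0005,-0.2],
    [0,0,0,0,0,0.0005,-0.2],
    [0,0,0,0,0,0.0005,-0.2],
    [0,0,0,0,0,0.0005,-0.2],
    [0,0,0,0,0,0,-0.2],
    [0,0,0,0,0,0,-0.2],
    [0,0,0,0,0,0,-0.2],
    [0,0,0,0,0,0,-0.2]
  ]
}}

```text
clock: 29.52
tcp_pos: [0.5455, -0.2115, -0.0093]
orientation: [-0.642, 3.075, 0.0]
contact_force: [-3.3, 2.2, 9.7]
grip_width: 0.0421
gripper_force: 73.7
```

Run:
```python
from h import *
plan(np.array([FX[0],FX[1],-.0085]),RF);o=now()[2];print(o["contact_force"].round(1),o["moment"].round(2))
```

```text
t 29.52 pos [ 0.5455 -0.2115 -0.0093] to [ 0.5454 -0.2115 -0.0085] turn/6deg [ 0.001  0.005 -0.001] shift(cur) [ 0.0001  0.0001 -0.0008] shift(final) [ 0.0001  0.0001 -0.0008]
[-3.3  2.2  9.7] [0.21 0.79 0.01]
```

Emit:
{"api": "apply_moves", "payload": {
  "moves": [
    [0,0,0,0,0,-0.0005,-0.2],
    [0,0,0,0,0,0,0.05],
    [0,0,0,0,0,0,0.15],
    [0,0,0,0,0,0,0.3],
    [0,0,0,0,0,0,0.5],
    [0,0,0,0,0,0,0.5],
    [0,0,0,0,0,0,0.5],
    [0,0,0,0,0,0,0.5]
  ],
  "grip_force": 30
}}

```text
clock: 30.18
tcp_pos: [0.5454, -0.2116, -0.01]
orientation: [-0.642, 3.075, -0.0]
contact_force: [-1.0, 0.2, -1.0]
grip_width: 0.0639
gripper_force: 0.0
```

Emit:
{"api": "apply_moves", "payload": {
  "moves": [
    [0,0,0,0,0,-0.006,0.5],
    [0,0,0,0,0,-0.012,0.5],
    [0,0,0,0,0,-0.02,0.5],
    [0,0,0,0,0,-0.03,0.5],
    [0,0,0,0,0,-0.035,0.5],
    [0,0,0,0,0,-0.035,0.5],
    [0,0,0,0,0,-0.035,0.5],
    [0,0,0,0,0,-0.02,0.5]
  ]
}}

```text
clock: 30.85
tcp_pos: [0.5469, -0.2124, 0.1885]
orientation: [-0.64, 3.07, -0.004]
contact_force: [0.8, -0.6, 1.0]
grip_width: 0.064
gripper_force: 0.0
```

Emit:
{"api": "apply_moves", "payload": {
  "moves": [
    [0,0,0,0,0,-0.03,0.5],
    [0,0,0,0,0,-0.03,0.5],
    [0,0,0,0.03,-0.02,0,0.5],
    [0,0,0,0.03,-0.02,0,0.5],
    [0,0,0,0.03,-0.02,0,0.5],
    [0,0,0,0.03,-0.02,0,0.5],
    [0,0,0,0.02,-0.02,0,0.5],
    [0,0,0,0,0,0,0.5]
  ]
}}

```text
clock: 31.52
tcp_pos: [0.4523, -0.366, 0.2448]
orientation: [0.626, -3.078, 0.006]
contact_force: [-0.9, 0.2, -0.2]
grip_width: 0.064
gripper_force: 0.0
```

Run:
```python
from h import *
o=now()[2];print(o["tcp_pos"].round(3),o["contact_force"].round(1),o["clock"],o["grip_width"])
D={}
for c in("side","top"):
    im=grab_frame(c);cv2.imwrite(f"pics/end{c}.png",im);D[c]=edgemap(c,f"pics/end{c}.png")
    for t in("die","bangle","disc"): print(c,t,[(round(float(d["p"]),2),np.round(d["extent"],1).tolist()) for d in silhouettes(t,c)][:3])
    V=place(FX,np.array([[x,y,z] for x in(-.036,.036) for y in(-.022,.022) for z in(.036,.044)]));P=proj(c,V);print("seated expect",((P.min(0)+P.max(0))/2).round(1),np.ptp(P,0).round(1))
ro=lambda z:np.vstack([seg([-36,-22,z],[36,-22,z]),seg([36,-22,z],[36,22,z]),seg([36,22,z],[-36,22,z]),seg([-36,22,z],[-36,-22,z])])/1e3
for z in(44,54):
  for cams in(("side",),("top",),("side","top")): print(z,cams,[np.round(v,4) for v in fit(ro(z),FX,cams,D,4)])
```

```text
[ 0.452 -0.366  0.245] [-0.9  0.2 -0.2] 31.5167 0.06396049280547526
side die [(0.55, [372.4, 182.5, 28.6, 13.4])]
side bangle [(0.83, [263.6, 248.5, 20.6, 24.2])]
side disc [(0.88, [301.8, 216.4, 32.8, 33.2])]
seated expect [372.2 181.1] [30.1 16.3]
top die [(0.79, [409.2, 205.4, 30.2, 37.7])]
top bangle [(0.65, [233.2, 213.0, 27.6, 27.2])]
top disc [(0.77, [281.3, 216.2, 32.4, 26.6])]
seated expect [407.9 206.1] [30.6 36.1]
44 ('side',) [array([ 0.5459, -0.2117,  0.4247]), np.float64(0.0443), np.float32(0.25)]
44 ('top',) [array([ 0.5438, -0.213 ,  0.4125]), np.float64(0.0128), np.float32(0.0977)]
44 ('side', 'top') [array([ 0.5441, -0.2129,  0.4155]), np.float64(0.049), np.float32(0.1648)]
54 ('side',) [array([ 0.5376, -0.1987,  0.4225]), np.float64(0.0367), np.float32(0.1603)]
54 ('top',) [array([ 0.543 , -0.2107,  0.4123]), np.float64(0.0274), np.float32(0.2266)]
54 ('side', 'top') [array([ 0.543 , -0.2107,  0.4079]), np.float64(0.1351), np.float32(0.2539)]
```

Run:
```python
from h import *
D={c:edgemap(c,f"pics/end{c}.png") for c in("side","top")}
def res(M,cams,n):
    def f(t): return np.concatenate([np.minimum(cv2.remap(D[c],*[v.astype(np.float32) for v in np.hsplit(proj(c,M(t))*4+1.5,2)],cv2.INTER_LINEAR).ravel(),4) for c in cams])
    g=np.random.default_rng(0)
    return min((least_squares(f,g.uniform(-1,1,n)*.003,loss="soft_l1",f_scale=.4,diff_step=1e-3,x_scale=.001) for _ in range(25)),key=lambda s:s.cost)
# bangle: offsets X,Y,Z in hook frame ; disc as reference
for n,X,Y,Z in(("bangle",-.0265,0,.010),("disc",-.0075,-.11,.018)):
    M=lambda t:place(RK,np.array([h(X+t[0]+a,Y+t[1]+b,Z+t[2]) for a,b in ring(.034)]))
    s=res(M,("side","top"),3);print(n,"dX,dY,dZ mm",(s.x*1e3).round(1),np.median(s.fun).round(2))
# die top face: dx,dy,dz, tilts(mm at 36)
L=np.vstack([seg([-36,-22,0],[36,-22,0]),seg([36,-22,0],[36,22,0]),seg([36,22,0],[-36,22,0]),seg([-36,22,0],[-36,-22,0])])/1e3
M=lambda t:place(FX,np.c_[L[:,:2]+t[:2],.044+t[2]+t[3]*L[:,0]/.036+t[4]*L[:,1]/.022])
s=res(M,("side","top"),5);print("die",(s.x*1e3).round(1),np.median(s.fun).round(2))
```

```text
bangle dX,dY,dZ mm [0.5 0.4 1.1] 0.16
disc dX,dY,dZ mm [-0.4 -0.  -0. ] 0.22
die [-1.6 -0.6  0.9  1.4 -0.5] 0.23
```

Run:
```python
from h import *
p=place(FX,np.array([[.028,0,.03]]))[0];plan(p,RF)
```

```text
t 31.92 pos [ 0.4578 -0.358   0.2431] to [ 0.5711 -0.2003  0.03  ] turn/6deg [0.002 0.004 0.021] shift(cur) [-0.167   0.0988  0.2132] shift(final) [-0.1669  0.0992  0.2131]
```

Emit:
{"api": "apply_moves", "payload": {
  "moves": [
    [0,0,0,-0.028,0.0165,0,-1],
    [0,0,0,-0.028,0.0165,0,-1],
    [0,0,0,-0.028,0.0165,0,-1],
    [0,0,0,-0.028,0.0165,0,-1],
    [0,0,0,-0.028,0.0165,0.01,-1],
    [0,0,0,-0.027,0.0165,0.02,-1],
    [0,0,0,0,0,0.035,-1],
    [0,0,0,0,0,0.035,-1]
  ]
}}

```text
clock: 32.58
tcp_pos: [0.5733, -0.1979, 0.1428]
orientation: [-0.651, 3.07, -0.0]
contact_force: [0.1, -0.6, -0.8]
grip_width: 0.0
gripper_force: 0.0
```

Emit:
{"api": "apply_moves", "payload": {
  "moves": [
    [0,0,0,0,0,0.035,-1],
    [0,0,0,0,0,0.03,-1],
    [0,0,0,0,0,0.02,-1],
    [0,0,0,0,0,0.012,-1],
    [0,0,0,0,0,0.008,-1],
    [0,0,0,0,0,0,-1],
    [0,0,0,0,0,0,-1],
    [0,0,0,0,0,0,-1]
  ]
}}

```text
clock: 33.25
tcp_pos: [0.5718, -0.202, 0.0396]
orientation: [-0.641, 3.073, -0.002]
contact_force: [0.5, 0.9, 1.4]
grip_width: 0.0002
gripper_force: 0.0
```

Run:
```python
from h import *
p=place(FX,np.array([[.028,0,.007]]))[0];plan(p,RF);o=now()[2];print(o["contact_force"].round(1),o["grip_width"])
```

```text
t 33.25 pos [ 0.5718 -0.202   0.0396] to [ 0.5711 -0.2003  0.007 ] turn/6deg [-0.016  0.021  0.   ] shift(cur) [0.0001 0.0019 0.0326] shift(final) [0.     0.0018 0.0326]
[0.5 0.9 1.4] 0.00020957673434231347
```

Emit:
{"api": "apply_moves", "payload": {
  "moves": [
    [-0.016,0.02,0,0,0.0018,0.008,-1],
    [0,0,0,0,0,0.008,-1],
    [0,0,0,0,0,0.004,-1],
    [0,0,0,0,0,0.003,-1],
    [0,0,0,0,0,0.002,-1],
    [0,0,0,0,0,0.001,-1],
    [0,0,0,0,0,0,-1],
    [0,0,0,0,0,0,-1]
  ]
}}

```text
clock: 33.92
tcp_pos: [0.5699, -0.2001, 0.0121]
orientation: [0.641, -3.073, -0.002]
contact_force: [0.5, 0.5, -0.1]
grip_width: 0.0003
gripper_force: 0.0
```

Emit:
{"api": "apply_moves", "payload": {
  "moves": [
    [0,0,0,0,0,0.0005,-1],
    [0,0,0,0,0,0.0005,-1],
    [0,0,0,0,0,0.0005,-1],
    [0,0,0,0,0,0.0005,-1],
    [0,0,0,0,0,0,-1],
    [0,0,0,0,0,0,-1],
    [0,0,0,0,0,0,-1],
    [0,0,0,0,0,0,-1]
  ]
}}

```text
clock: 34.58
tcp_pos: [0.5698, -0.2, 0.0101]
orientation: [0.641, -3.073, -0.002]
contact_force: [0.1, -0.2, -0.2]
grip_width: -0.0001
gripper_force: 0.0
```

Emit:
{"api": "apply_moves", "payload": {
  "moves": [
    [0,0,0,0,0,0.0005,-1],
    [0,0,0,0,0,0.0005,-1],
    [0,0,0,0,0,0.0005,-1],
    [0,0,0,0,0,0.0005,-1],
    [0,0,0,0,0,0,-1],
    [0,0,0,0,0,0,-1],
    [0,0,0,0,0,0,-1],
    [0,0,0,0,0,0,-1]
  ]
}}

```text
clock: 35.25
tcp_pos: [0.5697, -0.2, 0.008]
orientation: [0.641, -3.073, -0.002]
contact_force: [0.7, 0.1, 0.4]
grip_width: -0.0
gripper_force: 0.0
```

Emit:
{"api": "apply_moves", "payload": {
  "moves": [
    [0,0,0,0,0,0.0005,-1],
    [0,0,0,0,0,0.0005,-1],
    [0,0,0,0,0,0,-1],
    [0,0,0,0,0,0,-1],
    [0,0,0,0,0,0,-1],
    [0,0,0,0,0,0,-1],
    [0,0,0,0,0,0,-1],
    [0,0,0,0,0,0,-1]
  ]
}}

```text
clock: 35.92
tcp_pos: [0.5697, -0.2, 0.0071]
orientation: [0.641, -3.073, -0.002]
contact_force: [0.1, 0.1, 0.1]
grip_width: -0.0001
gripper_force: 0.0
```

Emit:
{"api": "apply_moves", "payload": {
  "moves": [
    [0,0,0,0,0,0.0005,-1],
    [0,0,0,0,0,0.0005,-1],
    [0,0,0,0,0,0.0005,-1],
    [0,0,0,0,0,0,-1],
    [0,0,0,0,0,0,-1],
    [0,0,0,0,0,0,-1],
    [0,0,0,0,0,0,-1],
    [0,0,0,0,0,0,-1]
  ]
}}

```text
clock: 36.58
tcp_pos: [0.5697, -0.2, 0.0056]
orientation: [0.641, -3.073, -0.002]
contact_force: [-0.9, 0.6, 1.3]
grip_width: 0.0001
gripper_force: 0.8
```

Emit:
{"api": "apply_moves", "payload": {
  "moves": [
    [0,0,0,0,0,0.0005,-1],
    [0,0,0,0,0,0.0005,-1],
    [0,0,0,0,0,0,-1],
    [0,0,0,0,0,0,-1],
    [0,0,0,0,0,0,-1],
    [0,0,0,0,0,0,-1],
    [0,0,0,0,0,0,-1],
    [0,0,0,0,0,0,-1]
  ]
}}

```text
clock: 37.25
tcp_pos: [0.5698, -0.2, 0.0055]
orientation: [0.641, -3.073, -0.002]
contact_force: [-3.4, 0.5, 10.0]
grip_width: 0.0001
gripper_force: 4.9
```

Emit:
{"api": "apply_moves", "payload": {
  "moves": [
    [0,0,0,0,0,-0.01,-1],
    [0,0,0,0.026,0,0,-1],
    [0,0,0,0.026,0,0,-1],
    [0,0,0,0,0,0,-1],
    [0,0,0,0,0,0.005,-1],
    [0,0,0,0,0,0.002,-1],
    [0,0,0,0,0,0,-1],
    [0,0,0,0,0,0,-1]
  ]
}}

```text
clock: 37.92
tcp_pos: [0.5229, -0.22, 0.0074]
orientation: [0.644, -3.073, -0.002]
contact_force: [0.4, -0.1, 0.5]
grip_width: 0.0002
gripper_force: 0.0
```

Emit:
{"api": "apply_moves", "payload": {
  "moves": [
    [0,0,0,0,0,0.0005,-1],
    [0,0,0,0,0,0.0005,-1],
    [0,0,0,0,0,0.0005,-1],
    [0,0,0,0,0,0,-1],
    [0,0,0,0,0,0,-1],
    [0,0,0,0,0,0,-1],
    [0,0,0,0,0,0,-1],
    [0,0,0,0,0,0,-1]
  ]
}}

```text
clock: 38.58
tcp_pos: [0.5221, -0.2208, 0.0062]
orientation: [0.641, -3.073, -0.002]
contact_force: [0.5, -0.2, -0.1]
grip_width: 0.0004
gripper_force: 0.0
```

Emit:
{"api": "apply_moves", "payload": {
  "moves": [
    [0,0,0,0,0,0.0005,-1],
    [0,0,0,0,0,0.0005,-1],
    [0,0,0,0,0,0.0005,-1],
    [0,0,0,0,0,0,-1],
    [0,0,0,0,0,0,-1],
    [0,0,0,0,0,0,-1],
    [0,0,0,0,0,0,-1],
    [0,0,0,0,0,0,-1]
  ]
}}

```text
clock: 39.25
tcp_pos: [0.5222, -0.2208, 0.0055]
orientation: [0.641, -3.073, -0.002]
contact_force: [-2.3, 0.7, 8.9]
grip_width: 0.0001
gripper_force: 4.7
```

Both ends of the die top touch at the same height (0.0055), so the die is flat and home. I'll retreat now and hand in.

Emit:
{"api": "apply_moves", "payload": {
  "moves": [
    [0,0,0,0,0,-0.01,-1],
    [0,0,0,0,0,-0.03,-1],
    [0,0,0,0,0,-0.035,-1],
    [0,0,0,0,0,-0.035,-1],
    [0,0,0,0,0,-0.035,-1],
    [0,0,0,0,0,-0.03,-1],
    [0,0,0,0,0,-0.02,-1],
    [0,0,0,0,0,0,-1]
  ]
}}

```text
clock: 39.92
tcp_pos: [0.5253, -0.2222, 0.2052]
orientation: [-0.64, 3.07, -0.004]
contact_force: [0.5, -0.8, 0.3]
grip_width: -0.0
gripper_force: 0.0
```

Emit:
{"api": "apply_moves", "payload": {
  "moves": [
    [0,0,0,0,0,0,-1],
    [0,0,0,0,0,0,-1],
    [0,0,0,0,0,0,-1],
    [0,0,0,0,0,0,-1],
    [0,0,0,0,0,0,-1],
    [0,0,0,0,0,0,-1],
    [0,0,0,0,0,0,-1],
    [0,0,0,0,0,0,-1]
  ]
}}

```text
clock: 40.58
tcp_pos: [0.5225, -0.2209, 0.1994]
orientation: [0.641, -3.073, -0.002]
contact_force: [-0.6, 0.1, 0.0]
grip_width: -0.0002
gripper_force: 0.0
```

Run:
```python
from h import *
o=now()[2];print(o["tcp_pos"].round(3),o["clock"],o["contact_force"].round(1))
for c in("side","top"):
    grab_frame(c)
    for t in("die","bangle"): print(c,t,[(round(float(d["p"]),2),np.round(d["extent"],1).tolist()) for d in silhouettes(t,c)][:2])
print(order.hand_in())
```

```text
[ 0.522 -0.221  0.199] 40.5833 [-0.6  0.1  0. ]
side die [(0.83, [374.0, 183.8, 28.7, 10.5])]
side bangle [(0.74, [261.4, 245.8, 31.3, 32.5]), (0.42, [373.7, 183.7, 25.8, 13.8])]
top die [(0.59, [407.2, 205.7, 24.0, 36.5])]
top bangle [(0.57, [233.1, 212.6, 28.9, 22.9])]
the job is handed in; nothing more can be done
None
```

The bangle hangs on the spare hook against the board, the die is flat and fully home in the pocket with its grooves up, and the job was handed in at about 41 s; no verdict was returned.

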